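# Dock a stock carrier on its tapered dovetail way

## Robot

A 6-joint arm with a two-finger parallel gripper is mounted at the origin on the work surface. World frame = base frame: x ahead of the robot, y to its left, z up, the work surface at z = 0. Lengths are in m, angles in rad, forces in N, time in s.
With the tool pointing down it reaches from about 0.35 to 0.85 m from the base axis. Payload 8.1 kg.
Tool frame: the origin (TCP) lies midway between the tips of the shut fingers; the grasp point (between the pads) lies 19 mm behind it; z points along the fingers, y is the direction in which the jaws open and shut (so a half turn about z gives the same grasp; the last joint's range is limited). The gripper opens to 93 mm and grips with 3 to 60 N. Pads are 15 mm wide; open, the fingers measure 128 mm over their backs; the gripper's body (75 mm by 188 mm) begins 65 mm behind the grasp point.
Start: joints at [1.1, 0.13, 1.488, -0, 1.523, -0.085], TCP at [0.226, 0.556, 0.185] pointing down, gripper open.
Joint ranges: [-2.96, 2.96], [-0.89, 2.26], [0.02, 2.5], [-1.34, 4.48], [0, 2.73], [-2.66, 2.66]. Speed limits (rad/s): [2.39, 2.39, 2.79, 3.14, 3.14, 3.14].

## Interface

Orientations are given as a rotation vector (axis times angle).
In Python, from plant import robot, optics, ticket gives the robot as it stands.
- The arm moves only by the tool send_rows, never from a script. Its argument "targets" is a list of rows, each a list of 3 entries, a list of its own where there are three numbers: the opening, from -1 (shut) to 1 (fully open), then the shift along the tool's x, y, z in mm, then the turn about the tool's z in rad. A call has 1 to 12 rows; each row shifts and turns the commanded pose from where the row before left it, along the tool's axes as they then stand; what a row does not reach is not made up. A row lasts 1/10 s, in which the tool goes at most 50 mm and 8.59 degrees, less where a joint would pass 70% of its speed; a pose out of reach is approached as far as the arm can. A call with a gripper value outside its range is refused whole. The fingers move at their own pace and stop on an object; "newtons" is the grip in N (left out, the last holds). Time passes only in rows, so rows that do not move let the fingers close. It gives the time, the measured TCP pose, the force and the opening at its end, in the units of the state.
- robot.read_state(): the state, without advancing time (a new reading comes with each control period).
- optics.read_camera(name): name is "scene" or "top" or "wrist"; returns a dict with "color" (384x512x3 uint8, red, green, blue), "K" (3x3 intrinsics, pixels), "position" and "orientation" of the camera in the world. Camera axes: x right, y up, looking along -z (the intrinsics and any distortion apply to the point x, -y, -z); pixel columns grow to the right and rows downward; lengths in m; the calibration is good to about 2 mm. The wrist camera is an equidistant fisheye: a pixel r from the principal point sees the ray r / f radians off the axis. A picture is of the moment at which its call begins. There is no depth.
- ticket.close_job(): hands the job in, once; it reports no verdict.
Trained networks look in the newest picture that a camera, given by its name, has taken for a name from the list of things; names that differ only in an ending like _2 or _b are one class to them, and where a whole thing is asked for, a point or a joint stands for the part that bears it (a point fixed in the world has none). Each returns a list of dicts, best first, with "confidence" (0 to 1); they miss things now and then, are a little off and sometimes report something else, mostly with a low value. They report only what shows in the picture. A call takes as long as a camera call. They do not tell look-alikes from the thing itself.
- optics.cut_out(camera, name): "region" (384x512 bool, what is visible of it) and "point" ([column, row] in pixels, amid what is visible of it).
The state is a dict: "t": time; "q": joint angles; "dq": joint speeds; "joint_torque": joint torques, N m; "tool_pos": TCP position; "orientation": TCP orientation; "force": force on the tool from outside, world axes, zero at the start; "wrist_torque": the same for the moment, N m; "opening": finger opening in m.
Only numpy, scipy, OpenCV 4.12 (cv2) and the standard library are available. Lean on these libraries where they do the work, as an engineer would, in place of code of your own. Each camera call takes 0.05 s, during which the arm holds its last target.

## Task

A pail of offcuts is standing on the entry apron of the dovetail docking way. First lift the pail out and stand it upright, wholly on the round rubber mat; then lift the bar-stock carrier by its handle, lower its dovetail foot onto the apron, narrow end towards the way, and slide it along the tapered way until it wedges tight. Tip neither the pail nor the carrier, let go of both, and leave everything else on the bench standing where it is.

Things in the scene. Friction and masses are not known exactly. Their poses are not given: they have to be found in the camera images.
- dock: Fixed oiled steel docking way (friction about 0.2): plate 300 (x) by 120 (y) by 10 mm, origin under its centre. Its x from -150 to -20 mm is a bare apron, 10 mm up. From x = -20 to 120 two bright bars, up to 17 mm above the plate, converge to +x, 6 degrees each; inner faces lean in 20 degrees. Slot at plate level: 63 mm wide at the mouth, 34 at the far end. A foot cannot drop in at home: slide it in along +x.
- dock_apron (a point): Point on the apron's upper face, on the centre line, 90 mm behind (-x) the plate's centre; axes as the dock's. A carrier whose origin is here stands wholly on the apron with its foot just short of the way. The pail starts near here.
- dock_home (a point): Point on the plate's upper face, on the way's centre line, 130 mm further along +x than dock_apron; axes as the dock's. When the carrier is wedged, its origin lies here, give or take 5 mm along x (play left in the way 9 mm short of here is 1 mm a side), with its x axis along the dock's x.
- carrier: Loose stock carrier, 0.5 to 0.8 kg: open aluminium tote 130 (x) by 84 (y) mm with short bars in it, from 22 to 62 mm above the underside, on a dark dovetail foot 22 mm high, 100 mm long (x -50 to 50), 40 mm wide at its narrow front end (+x), 61 mm at the rear, flanks leaning inward going up. A strap handle stands over it. Origin: centre of the foot's underside.
- carrier_handle (a point): Middle of the carrier's handle bar, 106 mm above the foot's underside; axes as the carrier's. The bar is straight and level along x, 14 mm wide, 12 mm high, on uprights at x = -62 and +62 mm. Pinch it across y and grip firmly: wedging the foot home takes some 5 to 15 N along x, more if it is pressed down; once wedged it stays by friction.
- pail: Loose round metal pail with offcuts, 0.3 to 0.55 kg: 80 mm high, 68 mm across at the foot, 86 mm at the rim. Rigid upright bail handle of 10 mm round bar across the top along its own y: straight and level from y = -26 to +26 mm, its centre 125 mm above the underside. Origin: centre of the underside.
- mat: Fixed round black rubber mat, 130 mm across, 4 mm thick, lying on the bench. Origin: centre of its underside.
- tube_stand: Bystander, loose: three upright tubes on a round base 56 mm across, 250 mm tall. Origin under its centre.
- oil_bottle: Bystander, loose: grey plastic oil bottle with black cap, 54 mm across, 240 mm tall. Origin under its centre.
- round_stub: Bystander, loose: upright solid steel round, 52 mm across, 60 mm tall. Origin under its centre.
- tin: Bystander, loose: grey tin, 54 mm across, 65 mm tall. Origin under its centre.
- brass_block: Bystander, loose: brass block 30 by 65 by 40 mm high, near the carrier's front end. Origin under its centre.
- collar: Bystander, loose: dark steel collar 56 mm across, 40 mm high, beside the mat. Origin under its centre.
Mind the look-alikes: they are no part of the job. Leave any blue look-alike of the carrier alone.

How it is judged:
On the way, in this order (a step that is already met when the one before it is completed fails the run):
1. the pail is lifted clear (height (world z) of pail above 0.05 m), for 0.1 s.
2. the pail stands upright on the mat, let go (horizontal distance between pail and mat below 0.03 m and z of pail in the frame of mat below 0.008 m and angle between pail's own z axis and vertical below 0.08 rad and contact force between the fingers and pail below 0.3 N and linear speed of pail below 0.02 m/s), for 0.2 s.
3. the carrier is lifted clear (height (world z) of carrier above 0.04 m), for 0.1 s.
4. the carrier is wedged home in the way and let go (x of carrier in the frame of dock_home between -0.009 and 0.012 m and y of carrier in the frame of dock_home between -0.004 and 0.004 m and z of carrier in the frame of dock_home below 0.004 m and angle between the x axis of carrier and the x axis of dock_home, either way round below 0.05 rad and angle between carrier's own z axis and vertical below 0.05 rad and contact force between the fingers and carrier below 0.3 N and linear speed of carrier below 0.02 m/s), for 0.2 s.
At the end, for the whole second after the job is handed in: The pail stands upright wholly on the mat (centre within 30 mm of the mat's centre); the carrier's foot is flat on the dock's plate, straight, at most 9 mm short of its home and at most 12 mm beyond it along the way; both released and at rest; no bystander moved more than 30 mm (all of step 2 and all of step 4); the robot touches nothing.
It fails at once if the pail or the carrier is tipped by more than about 30 degrees (angle between any of pail, carrier's own z axis and vertical above 0.55 rad).
It fails at once if a bystander is shifted by more than 30 mm or knocked over (distance of any of tube_stand, oil_bottle, round_stub, tin, brass_block, collar from where it was at the start of the episode above 0.03 m or angle between any of tube_stand, oil_bottle, round_stub, tin, brass_block, collar's own z axis and vertical above 0.5 rad).
It also fails if it takes over 69 s, if anything falls off the work surface, if the arm or the gripper's body presses on something with over 40 N, if the wrist force passes 120 N, or if a joint passes its speed limit or range.

## Working session

There is one attempt and no reset: what is moved stays moved. The work goes in short steps, Python scripts to look and compute and a tool call to move; the robot and the scene stay as the last step left them, time stands still between calls to the robot, and variables do not carry over. Pictures are saved under pics/ and viewed, and the job is handed in when it is done.

Besides the shell and the picture viewer there is one more tool, called after ">>>" by a JSON object that holds its "method" and its "body", one argument or row to a line. send_rows: Moves the arm, as the interface text tells. Its arguments: {"type":"object","properties":{"targets":{"type":"array","items":{"type":"array"}},"newtons":{"type":"number"}},"required":["targets"]}

```bash
ls; mkdir -p pics
python3 - <<'E'
from plant import robot, optics, ticket
import cv2
s=robot.read_state(); print({k:(v if not hasattr(v,'round') else v) for k,v in s.items()})
for n in ["scene","top","wrist"]:
    c=optics.read_camera(n); cv2.imwrite(f"pics/{n}0.png",cv2.cvtColor(c["color"],cv2.COLOR_RGB2BGR)); print(n,c["K"],c["position"],c["orientation"],[k for k in c])
E
```

```text
pics
{'t': 0.0, 'q': array([ 1.09960813e+00,  1.31159904e-01,  1.48928871e+00, -3.64529970e-05,
        1.52299208e+00, -8.54425087e-02]), 'dq': array([ 1.65768080e-04, -1.75352701e-03,  1.82268513e-04, -6.03634705e-04,
        6.67486032e-04, -3.48737863e-05]), 'joint_torque': array([ 1.02679242e-03, -5.59836388e+01, -4.91762674e+01,  7.67429033e-02,
        3.51214490e-02, -1.88934687e-04]), 'tool_pos': array([0.22547631, 0.55533355, 0.18348308]), 'orientation': array([-6.02084558e-01, -3.08287541e+00,  2.80648354e-03]), 'force': array([ 0.21706415, -0.36522213,  0.22921014]), 'wrist_torque': array([-0.03378226, -0.02881592, -0.01645734]), 'opening': 0.09299998766885388}
scene [[396.2197066    0.         255.2107154 ]
 [  0.         396.2197066  192.92563971]
 [  0.           0.           1.        ]] [1.12545151 0.46406836 1.13657982] [0.31224535 0.73759083 2.2142149 ] ['color', 'K', 'position', 'orientation']
top [[366.29375105   0.         262.37523261]
 [  0.         366.29375105 190.75007222]
 [  0.           0.           1.        ]] [ 0.44367018 -0.06637978  1.12051898] [ 0.09129136 -0.09294325 -1.54296282] ['color', 'K', 'position', 'orientation']
wrist [[297.31863964   0.         256.61388456]
 [  0.         297.31863964 187.32911942]
 [  0.           0.           1.        ]] [0.15661883 0.58354442 0.38276952] [-0.24003522 -0.16077274  1.17696626] ['color', 'K', 'position', 'orientation']
```

View pics/scene0.png

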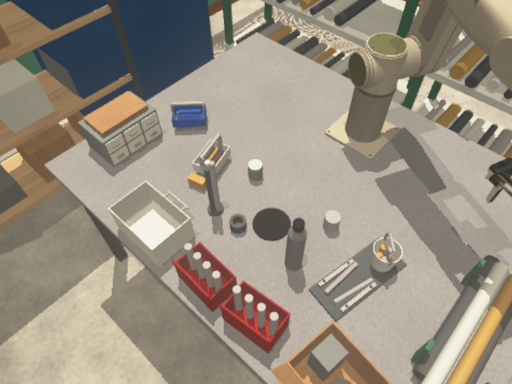

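View pics/top0.png

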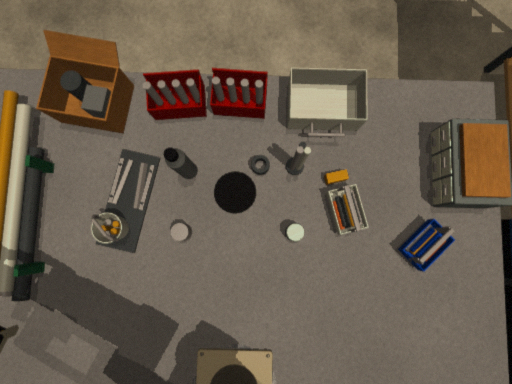

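```bash
cat > h.py <<'E'
import numpy as np, cv2
from scipy.spatial.transform import Rotation as R
from plant import robot, optics, ticket
def ray(c,uv):
    K=np.array(c["K"]); x=(uv[0]-K[0,2])/K[0,0]; y=(uv[1]-K[1,2])/K[1,1]
    if c.get("fish"):
        r=np.hypot(x,y); d=np.array([x/r*np.sin(r),-y/r*np.sin(r),-np.cos(r)])
    else: d=np.array([x,-y,-1.])
    return R.from_rotvec(c["orientation"]).apply(d)
def onz(c,uv,z):
    d=ray(c,uv);p=np.array(c["position"]);return p+d*(z-p[2])/d[2]
def proj(c,P):
    p=R.from_rotvec(c["orientation"]).inv().apply(np.atleast_2d(P)-c["position"]);K=np.array(c["K"])
    x,y,z=p[:,0],-p[:,1],-p[:,2]
    if c.get("fish"):
        rr=np.hypot(x,y);th=np.arctan2(rr,z);x,y,z=x/rr*th,y/rr*th,1
    return np.c_[K[0,0]*x/z+K[0,2],K[1,1]*y/z+K[1,2]]
def tri(c1,u1,c2,u2):
    A=[];b=[]
    M=np.zeros((3,3));v=np.zeros(3)
    for c,u in((c1,u1),(c2,u2)):
        d=ray(c,u);d/=np.linalg.norm(d);Q=np.eye(3)-np.outer(d,d);M+=Q;v+=Q@c["position"]
    return np.linalg.solve(M,v)
def cam(n):
    c=optics.read_camera(n); c["fish"]=(n=="wrist"); return c
def save(c,name,box=None,s=1):
    im=cv2.cvtColor(c["color"],cv2.COLOR_RGB2BGR)
    if box: x0,y0,x1,y1=box; im=im[y0:y1,x0:x1]
    cv2.imwrite("pics/"+name,cv2.resize(im,None,fx=s,fy=s,interpolation=cv2.INTER_CUBIC))
E
python3 - <<'E'
from h import *
for n in ["scene","top"]:
    c=cam(n)
    for t in ["dock","carrier","pail","mat","tube_stand","oil_bottle","round_stub","tin","brass_block","collar"]:
        print(n,t,[(np.round(d["point"]).tolist(),round(d["confidence"],2),int(d["region"].sum())) for d in optics.cut_out(n,t)][:4])
E
```

```text
scene dock [([348.0, 284.0], 0.77, 2990), ([388.0, 250.0], 0.61, 851), ([237.0, 220.0], 0.49, 301), ([216.0, 154.0], 0.47, 774)]
scene carrier [([189.0, 116.0], 0.7, 901), ([213.0, 154.0], 0.56, 726), ([352.0, 283.0], 0.19, 3017)]
scene pail [([387.0, 251.0], 0.61, 948)]
scene mat [([271.0, 222.0], 0.83, 956)]
scene tube_stand [([214.0, 190.0], 0.61, 649)]
scene oil_bottle [([294.0, 244.0], 0.95, 846)]
scene round_stub [([334.0, 218.0], 0.55, 330)]
scene tin [([256.0, 169.0], 0.86, 291), ([352.0, 284.0], 0.49, 3127)]
scene brass_block [([199.0, 182.0], 0.68, 231), ([389.0, 251.0], 0.22, 882)]
scene collar [([239.0, 222.0], 0.67, 264)]
top dock [([132.0, 192.0], 0.72, 3109)]
top carrier [([349.0, 211.0], 0.8, 1437), ([429.0, 244.0], 0.64, 1651)]
top pail [([110.0, 225.0], 0.88, 870)]
top mat [([234.0, 187.0], 0.9, 1373)]
top tube_stand [([297.0, 158.0], 0.68, 479)]
top oil_bottle [([183.0, 163.0], 0.91, 671), ([337.0, 174.0], 0.67, 266), ([259.0, 158.0], 0.42, 202)]
top round_stub [([183.0, 232.0], 0.68, 323)]
top tin [([294.0, 230.0], 0.61, 267), ([179.0, 164.0], 0.57, 648)]
top brass_block [([337.0, 174.0], 0.48, 294)]
top collar [([263.0, 161.0], 0.46, 140)]
```

Two carrier candidates in top: grey (347,209), with the brass block at its front end, and blue (427,244), the look-alike. The grey one fits the description; I'll confirm it in enlarged crops.

Run:
```python
from h import *
c=cam("top")
a=cv2.cvtColor(c["color"],cv2.COLOR_RGB2BGR)
A=cv2.resize(a[140:260,80:180],None,fx=4,fy=4,interpolation=cv2.INTER_CUBIC)
B=cv2.resize(a[140:260,290:390],None,fx=4,fy=4,interpolation=cv2.INTER_CUBIC)
cv2.imwrite("pics/crop1.png",np.hstack([A,B]))
c=cam("scene")
a=cv2.cvtColor(c["color"],cv2.COLOR_RGB2BGR)
A=cv2.resize(a[220:320,300:420],None,fx=3.3,fy=3.3,interpolation=cv2.INTER_CUBIC)
B=cv2.resize(a[120:220,160:280],None,fx=3.3,fy=3.3,interpolation=cv2.INTER_CUBIC)
cv2.imwrite("pics/crop2.png",np.hstack([A,B]))
```

```text
(no output)
```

View pics/crop1.png

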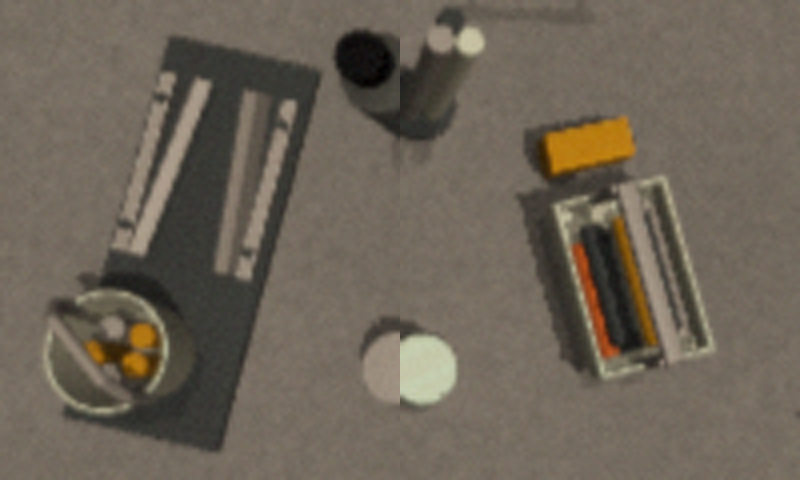

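View pics/crop2.png

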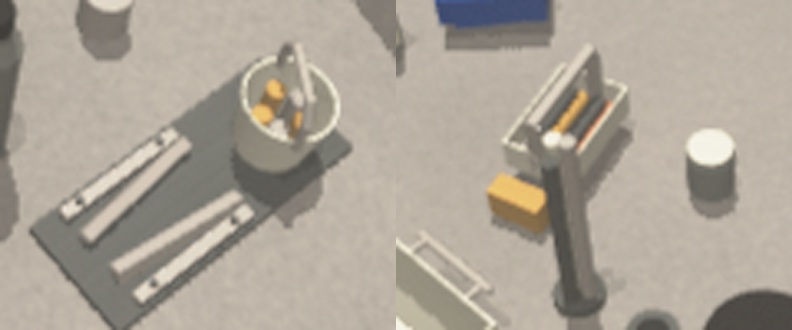

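```bash
cat > fit1.py <<'E'
from h import *
from scipy.optimize import least_squares
T=cam("top");S=cam("scene")
def fit(loc,obs,x0,verbose=1):
    # obs list of (cam, idx, uv)
    def P(x):
        c,s=np.cos(x[2]),np.sin(x[2]); L=np.array(loc,float)
        return np.c_[x[0]+c*L[:,0]-s*L[:,1], x[1]+s*L[:,0]+c*L[:,1], L[:,2]]
    f=lambda x: np.concatenate([proj(c,P(x)[i])[0]-uv for c,i,uv in obs])
    r=least_squares(f,x0)
    if verbose: print(np.round(r.x,4), "res",np.round(r.fun.reshape(-1,2),1).tolist())
    return r.x
E
python3 - <<'E'
from fit1 import *
loc=[[.15,.06,.01],[.15,-.06,.01],[-.15,-.06,.01],[-.15,.06,.01]]
t=lambda x,y:(x/4+80-.375,y/4+140-.375)
s=lambda x,y:(x/3.3+300-.35,y/3.3+220-.35)
o=[(T,0,t(168,38)),(T,1,t(320,72)),(T,2,t(218,450))]
o2=[(S,0,s(30,231)),(S,2,s(352,147))]
x0=[.5,.25,-.2]
for oo in (o,o2+o,o2): fit(loc,oo,x0)
# carrier : rim corners z .062
t=lambda x,y:((x-400)/4+290-.375,y/4+140-.375)
s=lambda x,y:((x-396)/3.3+160-.35,y/3.3+120-.35)
loc=[[.065,.042,.062],[.065,-.042,.062],[-.065,-.042,.062],[-.065,.042,.062],[.062,0,.112],[-.062,0,.112]]
o=[(T,0,t(556,203)),(T,1,t(668,178)),(T,2,t(714,350)),(T,3,t(600,380)),(T,4,t(628,184)),(T,5,t(672,362))]
o2=[(S,0,s(503,138)),(S,2,s(632,90))]
for oo in (o,o+o2): fit(loc,oo,[.5,-.3,.2])
b=proj(T,[[0,0,0]]);print(b)
# pail, mat etc
for n,z in [("mat",.004),("pail",.08),("tin",.065),("round_stub",.06),("collar",.04),("brass_block",.04)]:
    for cn,c in(("top",T),("scene",S)):
        d=optics.cut_out(cn,n)
        if d:
            uv=d[0]["point"]; v,u=np.nonzero(d[0]["region"]); 
            print(n,cn,np.round(onz(c,(u.mean(),v.mean()),z),3)[:2], [int(u.min()),int(u.max()),int(v.min()),int(v.max())])
E
```

```text
[ 0.536   0.3423 -0.1962] res [[0.2, -0.5], [-0.2, -0.6], [-0.0, 1.0]]
[ 0.542   0.3462 -0.5228] res [[13.2, 22.3], [-12.5, -15.4], [16.1, -2.3], [10.6, 9.1], [-18.8, -1.1]]
[ 0.5385  0.3397 -0.9481] res [[-0.3, 0.1], [0.3, -0.2]]
[ 0.5224 -0.3153  0.2516] res [[-0.1, 0.0], [-0.2, -0.1], [-0.3, 0.5], [-0.0, -0.4], [0.1, 0.3], [0.4, -0.4]]
[ 0.5222 -0.3164  0.0696] res [[3.9, -3.0], [4.6, 2.0], [-3.5, 3.8], [-4.1, -2.4], [4.5, -0.1], [-3.2, 0.2], [16.3, 9.7], [-15.8, -7.3]]
[[234.52013087 387.69556041]]
mat top [0.571 0.02 ] [214, 255, 171, 211]
mat scene [0.571 0.016] [253, 291, 208, 239]
pail top [0.452 0.366] [91, 128, 212, 242]
pail scene [0.454 0.365] [371, 403, 232, 270]
tin top [ 0.453 -0.161] [286, 303, 224, 239]
tin scene [ 0.467 -0.154] [248, 262, 158, 180]
round_stub top [ 0.523 -0.313] [328, 367, 184, 233]
round_stub scene [0.459 0.173] [323, 340, 210, 231]
collar top [ 0.652 -0.057] [251, 269, 155, 174]
collar scene [ 0.66  -0.053] [230, 246, 214, 233]
brass_block top [ 0.621 -0.285] [324, 348, 169, 183]
brass_block scene [ 0.629 -0.282] [188, 206, 173, 189]
```

Run:
```python
from fit1 import *
loc=[[.15,.06,.01],[.15,-.06,.01],[-.15,-.06,.01],[-.15,.06,.01]]
t=lambda x,y:(x/4+80-.375,y/4+140-.375)
s=lambda x,y:(x/3.3+300-.35,y/3.3+220-.35)
o=[(T,0,t(168,38)),(T,1,t(320,72)),(T,2,t(218,450))]
o2=[(S,1,s(30,231)),(S,3,s(352,147)),(S,0,s(118,330))]
x0=[.5,.25,-.2]
for oo in (o,o2+o,o2): xd=fit(loc,oo,x0)
t=lambda x,y:((x-400)/4+290-.375,y/4+140-.375)
s=lambda x,y:((x-396)/3.3+160-.35,y/3.3+120-.35)
loc=[[.065,.042,.062],[.065,-.042,.062],[-.065,-.042,.062],[-.065,.042,.062],[.062,0,.112],[-.062,0,.112]]
o=[(T,0,t(556,203)),(T,1,t(668,178)),(T,2,t(714,350)),(T,3,t(600,380)),(T,4,t(628,184)),(T,5,t(672,362))]
o2=[(S,1,s(503,138)),(S,3,s(632,90))]
for oo in (o,o+o2,o2): fit(loc,oo,[.5,-.3,.2])
# pail handle
loc=[[0,.026,.13],[0,-.026,.13],[0,.026,.08],]
t=lambda x,y:(x/4+80-.375,y/4+140-.375)
s=lambda x,y:(x/3.3+300-.35,y/3.3+220-.35)
for uv in ((58,322),(125,398),(90,358)):
    print("handle top",onz(T,t(*uv),.14))
for uv in ((300,50),(310,110)): print("handle scene",onz(S,s(*uv),.14))
print("rim",onz(T,t(107,351),.09))
```

```text
[ 0.536   0.3423 -0.1962] res [[0.2, -0.5], [-0.2, -0.6], [-0.0, 1.0]]
[ 0.5366  0.3401 -0.1972] res [[0.0, -0.7], [1.0, -0.0], [0.9, 1.3], [1.0, -0.7], [0.6, -0.7], [0.7, 0.9]]
[ 0.5372  0.3382 -0.1959] res [[-0.6, -0.9], [0.3, -0.3], [0.3, 1.1]]
[ 0.5224 -0.3153  0.2516] res [[-0.1, 0.0], [-0.2, -0.1], [-0.3, 0.5], [-0.0, -0.4], [0.1, 0.3], [0.4, -0.4]]
[ 0.5221 -0.3157  0.2468] res [[0.2, 0.0], [0.1, 0.0], [-0.2, 0.7], [0.0, -0.3], [0.4, 0.4], [0.5, -0.3], [0.5, 1.4], [-0.0, 0.5]]
[ 0.5196 -0.3196  0.2149] res [[0.0, -0.0], [-0.0, 0.0]]
handle top [0.46907707 0.38063343 0.14      ]
handle top [0.42006096 0.3322921  0.14      ]
handle top [0.4457909  0.35748867 0.14      ]
handle scene [0.43416553 0.34936146 0.14      ]
handle scene [0.47995022 0.38662427 0.14      ]
rim [0.45106524 0.36760889 0.09      ]
```

```bash
cat >> h.py <<'E'
def go(x,y,z,jaw=None):
    s=robot.read_state(); M=R.from_rotvec(s["orientation"])
    d=np.array([x,y,z])-s["tool_pos"]; l=M.inv().apply(d)*1000
    ty=M.apply([0,1,0]); j=np.arctan2(ty[1],ty[0])
    print("t",round(s["t"],2),"pos",np.round(s["tool_pos"],4),"jaw",round(j,4),"shift mm",np.round(l,1),"len",round(np.linalg.norm(l)), "op",round(s["opening"],4),"F",np.round(s["force"],1),"q6",round(s["q"][5],2),"tilt",round(M.apply([0,0,1])[2],5))
    if jaw is not None:
        w=lambda a:(a+np.pi)%(2*np.pi)-np.pi
        print("turn",round(w(-(jaw-j)),3), "other",round(w(-(jaw+np.pi-j)),3))
E
python3 - <<'E'
from h import *
S=cam("scene");T=cam("top")
print("bottle",onz(S,(295,266),0),"tube",onz(S,(216,211),0))
print(proj(T,[[.63,.19,0],[.63,.19,.24]]))
for uv in ((183,168),(297,168)): print(onz(T,uv,0))
go(.449,.362,.185,2.356)
E
```

```text
bottle [0.63683802 0.17131919 0.        ] tube [ 0.65850442 -0.16252637  0.        ]
[[180.26296867 171.36891526]
 [158.68362521 154.70123015]]
[0.64079877 0.18207008 0.        ]
[ 0.65006693 -0.17145919  0.        ]
t 2.25 pos [0.2258 0.5559 0.1846] jaw 1.185 shift mm [-279.8  -95.7   -0.4] len 296 op 0.0931 F [-0.3 -0.2  0.6] q6 -0.09 tilt -1.0
turn -1.171 other 1.971
```

>>> {"method": "send_rows", "body": {
  "targets": [
    [1,[-40,-13.7,0],0],
    [1,[-40,-13.7,0],0],
    [1,[-40,-13.7,0],0],
    [1,[-40,-13.7,0],0],
    [1,[-40,-13.7,0],0],
    [1,[-40,-13.7,0],0],
    [1,[-40,-13.7,0],0],
    [1,[0,0,0],-0.14],
    [1,[0,0,0],-0.14],
    [1,[0,0,0],-0.14],
    [1,[0,0,0],-0.14],
    [1,[0,0,0],-0.14]
  ]
}}

```text
t: 3.45
tool_pos: [0.4492, 0.3616, 0.1846]
orientation: [-0.5, 3.101, 0.0]
force: [0.5, -0.4, 0.2]
opening: 0.0928
```

>>> {"method": "send_rows", "body": {
  "targets": [
    [1,[0,0,0],-0.14],
    [1,[0,0,0],-0.14],
    [1,[0,0,0],-0.14],
    [1,[0,0,0],-0.05],
    [1,[0,0,0],0]
  ]
}}

```text
t: 3.95
tool_pos: [0.4491, 0.3617, 0.1846]
orientation: [-1.201, 2.903, -0.0]
force: [-0.8, 0.2, -0.0]
opening: 0.0928
```

Run:
```python
from h import *
go(.449,.362,.116,2.356)
W=cam("wrist"); save(W,"w1.png",None,1.5)
go(.449,.362,.116,2.356)
```

```text
t 3.95 pos [0.4491 0.3617 0.1846] jaw 2.3556 shift mm [-0.1  0.3 68.6] len 69 op 0.0928 F [-0.8  0.2 -0. ] q6 -1.77 tilt -1.0
turn -0.0 other 3.141
t 4.0 pos [0.4491 0.3617 0.1846] jaw 2.3536 shift mm [-0.1  0.3 68.6] len 69 op 0.0932 F [ 0.6 -0.5  0.1] q6 -1.76 tilt -1.0
turn -0.002 other 3.139
```

View pics/w1.png

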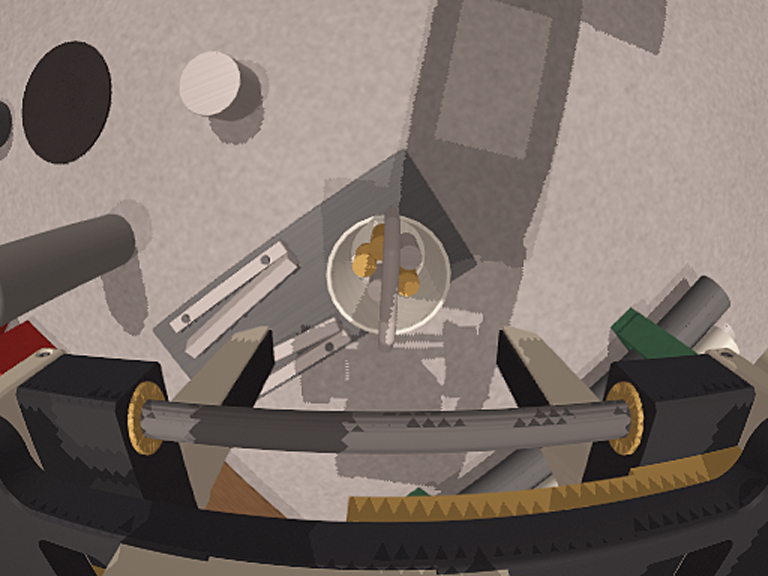

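The wrist picture shows the pail's bail at (390,280), midway between the fingertips (265 and 505) and square to the jaws. I'll check its centre and refine the dock and mat from this view too.

Run:
```python
from fit1 import *
W=cam("wrist")
f=lambda x,y:(x/1.5-.17,y/1.5-.17)
for uv in ((391,212),(387,345),(389,278)): print(onz(W,f(*uv),.135))
print("rim c",onz(W,f(389,274),.09))
print("mat c",onz(W,f(67,102),.004))
loc=[[.15,.06,.01],[.15,-.06,.01],[-.15,-.06,.01],[-.15,.06,.01]]
fit(loc,[(W,1,f(153,326)),(W,2,f(405,150)),(W,3,f(477,262))],[.53,.34,-.2])
print(proj(W,[[.4491,.3617,.1846]])*1.5)
```

```text
[0.41488125 0.33199874 0.135     ]
[0.47348116 0.38718029 0.135     ]
[0.44277637 0.35823247 0.135     ]
rim c [0.44919151 0.36517051 0.09      ]
mat c [0.56449908 0.02471932 0.004     ]
[ 0.5361  0.3404 -0.2101] res [[-2.0, 1.4], [0.1, -2.3], [1.4, 1.7]]
[[385.3876051  319.17635723]]
```

>>> {"method": "send_rows", "body": {
  "targets": [
    [1,[-1,1,25],0],
    [1,[-1,0,25],0],
    [1,[0,0,18.5],0],
    [1,[0,0,0],0],
    [-1,[0,0,0],0],
    [-1,[0,0,0],0],
    [-1,[0,0,0],0],
    [-1,[0,0,0],0],
    [-1,[0,0,0],0],
    [-1,[0,0,0],0],
    [-1,[0,0,0],0],
    [-1,[0,0,0],0]
  ],
  "newtons": 40
}}

```text
t: 5.35
tool_pos: [0.4498, 0.3638, 0.116]
orientation: [1.2, -2.903, -0.0]
force: [-0.4, 0.1, 1.0]
opening: 0.0333
```

Run:
```python
from h import *
go(.448,.361,.30,2.356)
```

```text
t 5.35 pos [0.4498 0.3638 0.116 ] jaw 2.355 shift mm [   3.2   -0.7 -184. ] len 184 op 0.0333 F [-0.4  0.1  1. ] q6 -1.76 tilt -1.0
turn -0.001 other 3.141
```

>>> {"method": "send_rows", "body": {
  "targets": [
    [-1,[0,0,0],0],
    [-1,[0,0,0],0],
    [-1,[0,0,0],0],
    [-1,[0,0,0],0],
    [-1,[0,0,0],0],
    [-1,[0,0,0],0]
  ]
}}

```text
t: 5.95
tool_pos: [0.4498, 0.3638, 0.116]
orientation: [-1.2, 2.903, -0.0]
force: [0.8, -0.7, -1.0]
opening: 0.0006
```

>>> {"method": "send_rows", "body": {
  "targets": [
    [-1,[0,0,-5],0],
    [-1,[0,0,-10],0],
    [-1,[0,0,-20],0],
    [-1,[0,0,-20],0],
    [-1,[0,0,-20],0],
    [-1,[0,0,-20],0],
    [-1,[0,0,-20],0],
    [-1,[0,0,-5],0],
    [-1,[0,0,0],0]
  ]
}}

```text
t: 6.85
tool_pos: [0.4505, 0.3643, 0.2376]
orientation: [-1.199, 2.901, 0.001]
force: [0.3, -0.5, -0.6]
opening: 0.0002
```

Run:
```python
from h import *
W=cam("wrist"); save(W,"w2.png",None,1.5)
S=cam("scene");T=cam("top")
for n,z in [("mat",.004)]:
    for cn,c in(("top",T),("scene",S),("wrist",W)):
        d=optics.cut_out(cn,n)
        if d:
            v,u=np.nonzero(d[0]["region"]); 
            e=cv2.fitEllipse(np.c_[u,v][cv2.convexHull(np.c_[u,v].astype(np.int32),returnPoints=False)[:,0]].astype(np.float32))
            print(n,cn,len(u),np.round(onz(c,e[0],z),4)[:2],np.round(e[1],1),e[0])
go(.571,.02,.23,2.356)
```

```text
mat top 1380 [0.5713 0.019 ] [41.5 42.1] (234.6842498779297, 191.4482421875)
mat scene 994 [0.5698 0.0144] [32.9 38.1] (271.4352111816406, 223.40576171875)
mat wrist 3395 [0.5664 0.0228] [56.9 76. ] (62.194305419921875, 68.01982879638672)
t 7.15 pos [0.4493 0.3635 0.2348] jaw 2.355 shift mm [ 156.4 -329.1    5. ] len 364 op 0.0006 F [-0.8  0.2 -0.2] q6 -1.76 tilt -1.0
turn -0.001 other 3.141
```

View pics/w2.png

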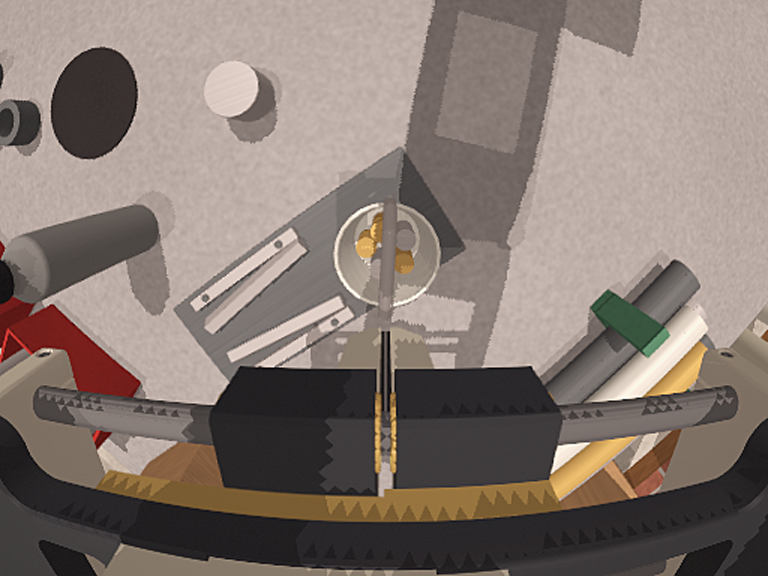

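The jaws shut empty (opening 0.0006), so the bar was missed. I'll triangulate the bail properly before trying again.

Run:
```python
from h import *
S=cam("scene");T=cam("top")
a=cv2.cvtColor(T["color"],cv2.COLOR_RGB2BGR)[200:260,80:140]
b=cv2.cvtColor(S["color"],cv2.COLOR_RGB2BGR)[220:280,355:415]
cv2.imwrite("pics/c3.png",np.hstack([cv2.resize(i,None,fx=6.5,fy=6.5,interpolation=cv2.INTER_CUBIC) for i in(a,b)]))
```

```text
(no output)
```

View pics/c3.png

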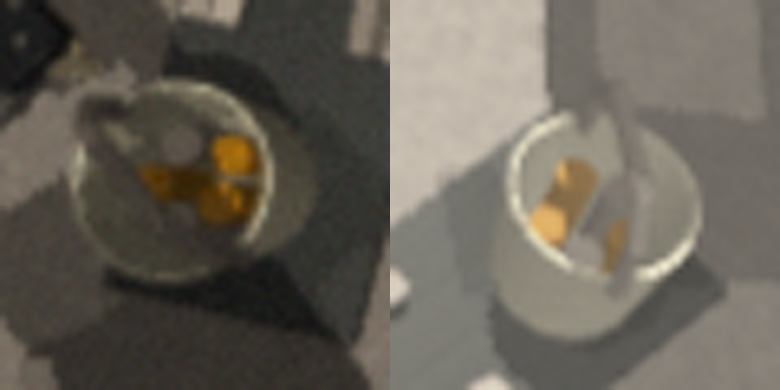

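```bash
cat > ov.py <<'E'
from h import *
import pickle
def pailov(px,py,th,z0=.01,name="ov.png"):
    T=cam("top");S=cam("scene")
    out=[]
    for c,f,(x0,y0) in((T,"pics/top0.png",(80,195)),(S,"pics/scene0.png",(355,215))):
        im=cv2.imread(f)[y0:y0+60,x0:x0+60]; k=6.5
        im=cv2.resize(im,None,fx=k,fy=k,interpolation=cv2.INTER_CUBIC)
        d=np.array([np.cos(th),np.sin(th)])
        B=[[px+d[0]*s,py+d[1]*s,z+z0] for s,z in((-.040,.078),(-.026,.125),(0,.125),(.026,.125),(.040,.078))]
        q=(proj(c,B)+.5-[x0,y0])*k
        cv2.polylines(im,[q.astype(int).reshape(-1,1,2)],False,(0,0,255),1)
        cv2.circle(im,tuple(q[3].astype(int)),3,(0,255,0),-1)
        for r,z,col in((.043,.08,(255,0,0)),(.034,0,(255,0,255))):
            a=np.linspace(0,2*np.pi,60)
            q=(proj(c,np.c_[px+r*np.cos(a),py+r*np.sin(a),0*a+z+z0])+.5-[x0,y0])*k
            cv2.polylines(im,[q.astype(int).reshape(-1,1,2)],True,col,1)
        out.append(im)
    cv2.imwrite("pics/"+name,np.hstack(out))
E
python3 -c "
from ov import *
pailov(.451,.3665,.79)"
```

```text
(no output)
```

View pics/ov.png

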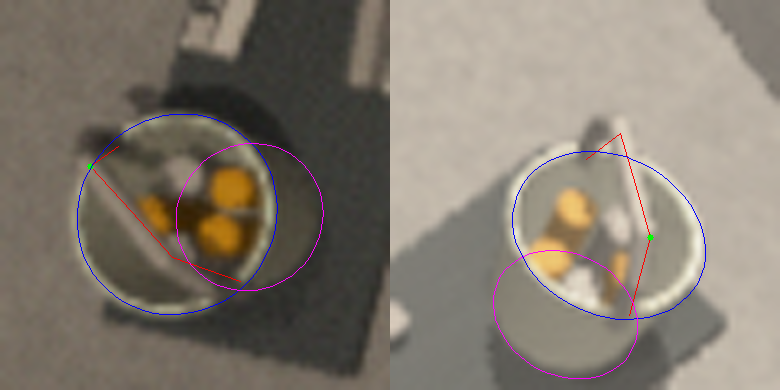

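Run:
```python
from h import *
S=cam("scene");s=robot.read_state()
im=cv2.resize(cv2.cvtColor(S["color"],cv2.COLOR_RGB2BGR)[150:290,330:470],None,fx=4,fy=4,interpolation=cv2.INTER_CUBIC)
q=(proj(S,[s["tool_pos"]])[0]-[330,150])*4; print(s["tool_pos"],q)
cv2.circle(im,tuple(q.astype(int)),3,(0,0,255),-1)
cv2.imwrite("pics/c4.png",im)
```

```text
[0.44969264 0.36377167 0.23576419] [286.9233648  293.26466924]
```

View pics/c4.png

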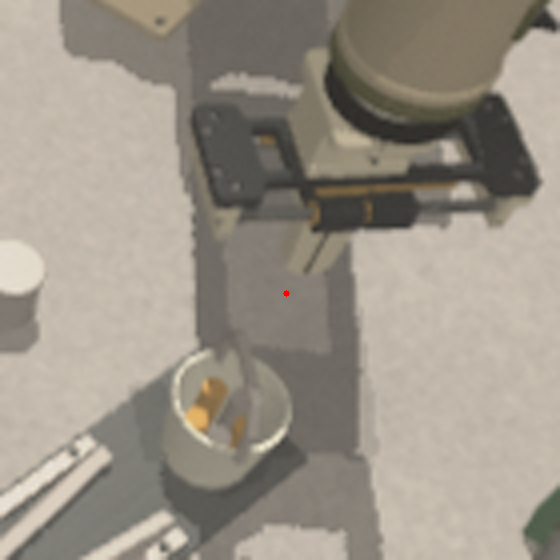

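Run:
```python
from h import *
S=cam("scene");W=cam("wrist");s=robot.read_state();p=s["tool_pos"]
for a in (0,.01,.02,.03,.04,.05,.06): print(a,((proj(S,p+[0,0,a])[0]-[330,150])*4).round(), (proj(W,p+[0,0,a])[0]*1.5).round())
im=cv2.cvtColor(W["color"],cv2.COLOR_RGB2BGR)[180:260,217:297]
im=cv2.resize(im,None,fx=7,fy=7,interpolation=cv2.INTER_CUBIC);cv2.imwrite("pics/c5.png",im)
print([(proj(W,p+[0,0,a])[0]-[217,180])*7 for a in(0,.02,.04)])
print(W["position"]-p)
```

```text
0 [287. 293.] [385. 319.]
0.01 [291. 285.] [385. 327.]
0.02 [296. 277.] [385. 335.]
0.03 [300. 269.] [386. 345.]
0.04 [305. 260.] [386. 355.]
0.05 [309. 252.] [386. 366.]
0.06 [314. 243.] [386. 379.]
[array([279.59457941, 229.70402225]), array([279.86242325, 305.04866511]), array([280.18456754, 396.2161727 ])]
[-0.05269751 -0.05291678  0.19910933]
```

View pics/c5.png

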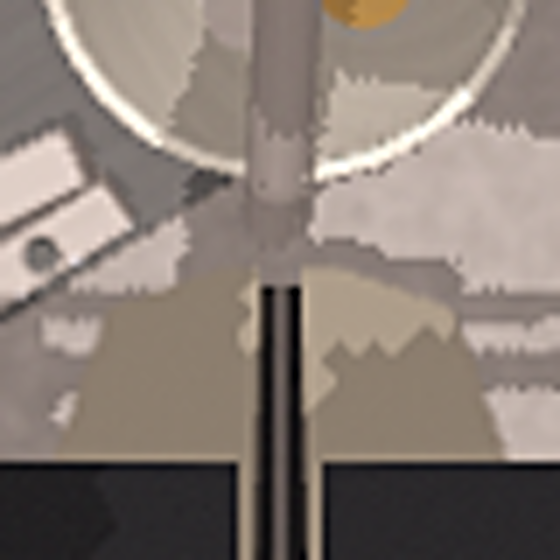

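The fingertips show about 15–20 mm higher than the reported TCP in both views (scene: tip at (305,272), TCP projected to (287,293)), so the jaws shut just over the bail. I'll go in about 20 mm deeper, watching force and opening.

>>> {"method": "send_rows", "body": {
  "targets": [
    [1,[0,0,0],0],
    [1,[0,0,0],0],
    [1,[0,0,0],0],
    [1,[0,0,0],0],
    [1,[0,0,0],0],
    [1,[0,0,0],0],
    [1,[0,0,0],0],
    [1,[0,0,0],0],
    [1,[0,0,0],0],
    [1,[0,0,25],0],
    [1,[0,0,25],0],
    [1,[0,0,25],0]
  ]
}}

```text
t: 8.7
tool_pos: [0.4499, 0.3639, 0.1604]
orientation: [-1.2, 2.903, 0.0]
force: [-0.2, -0.0, 0.2]
opening: 0.0911
```

>>> {"method": "send_rows", "body": {
  "targets": [
    [1,[0,0,20],0],
    [1,[0,0,20],0],
    [1,[0,0,12],0],
    [1,[0,0,10],0],
    [1,[0,0,0],0],
    [1,[0,0,0],0]
  ]
}}

```text
t: 9.3
tool_pos: [0.4501, 0.3641, 0.0997]
orientation: [-1.2, 2.902, 0.0]
force: [-0.6, -0.0, -0.1]
opening: 0.0929
```

Run:
```python
from h import *
go(.448,.361,.098)
S=cam("scene");W=cam("wrist")
A=cv2.cvtColor(S["color"],cv2.COLOR_RGB2BGR)[190:290,340:440]
B=cv2.cvtColor(W["color"],cv2.COLOR_RGB2BGR)[130:260,190:320]
cv2.imwrite("pics/c6.png",np.hstack([cv2.resize(i,(395,395),interpolation=cv2.INTER_CUBIC) for i in(A,B)]))
```

```text
t 9.3 pos [0.4501 0.3641 0.0997] jaw 2.355 shift mm [ 3.7 -0.6  1.7] len 4 op 0.0929 F [-0.6 -0.  -0.1] q6 -1.76 tilt -1.0
```

View pics/c6.png

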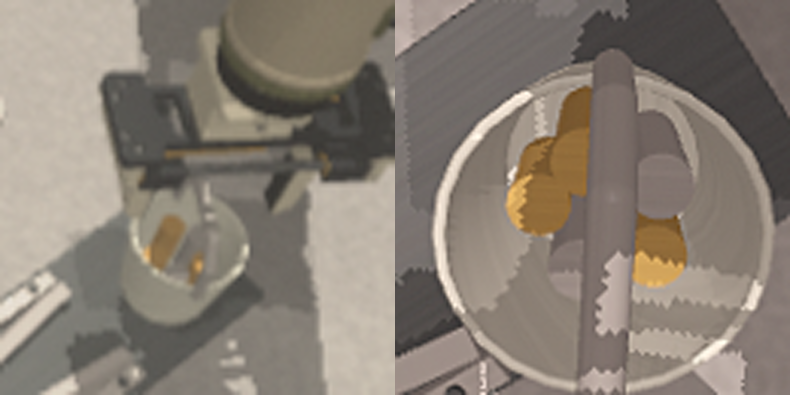

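>>> {"method": "send_rows", "body": {
  "targets": [
    [-1,[0,0,0],0],
    [-1,[0,0,0],0],
    [-1,[0,0,0],0],
    [-1,[0,0,0],0],
    [-1,[0,0,0],0],
    [-1,[0,0,0],0],
    [-1,[0,0,0],0],
    [-1,[0,0,0],0],
    [-1,[0,0,0],0],
    [-1,[0,0,0],0],
    [-1,[0,0,0],0],
    [-1,[0,0,0],0]
  ]
}}

```text
t: 10.6
tool_pos: [0.4495, 0.3637, 0.0989]
orientation: [1.2, -2.903, -0.0]
force: [-2.0, -0.4, 0.5]
opening: 0.0088
```

>>> {"method": "send_rows", "body": {
  "targets": [
    [-1,[0,0,0],0],
    [-1,[0,0,0],0]
  ]
}}

```text
t: 10.8
tool_pos: [0.4496, 0.3638, 0.0989]
orientation: [1.2, -2.903, -0.0]
force: [-1.8, -0.2, 0.3]
opening: 0.0085
```

>>> {"method": "send_rows", "body": {
  "targets": [
    [-1,[0,0,-5],0],
    [-1,[0,0,-5],0],
    [-1,[0,0,-10],0],
    [-1,[0,0,0],0],
    [-1,[0,0,0],0]
  ]
}}

```text
t: 11.3
tool_pos: [0.4503, 0.3641, 0.1197]
orientation: [-1.2, 2.902, 0.0]
force: [0.2, -0.3, -5.9]
opening: 0.0087
```

Run:
```python
from h import *
go(.448,.361,.098)
S=cam("scene");W=cam("wrist")
A=cv2.cvtColor(S["color"],cv2.COLOR_RGB2BGR)[190:290,340:440]
B=cv2.cvtColor(W["color"],cv2.COLOR_RGB2BGR)[130:260,190:320]
cv2.imwrite("pics/c7.png",np.hstack([cv2.resize(i,(395,395),interpolation=cv2.INTER_CUBIC) for i in(A,B)]))
```

```text
t 11.3 pos [0.4503 0.3641 0.1197] jaw 2.355 shift mm [ 3.8 -0.6 21.7] len 22 op 0.0087 F [ 0.2 -0.3 -5.9] q6 -1.76 tilt -1.0
```

View pics/c7.png

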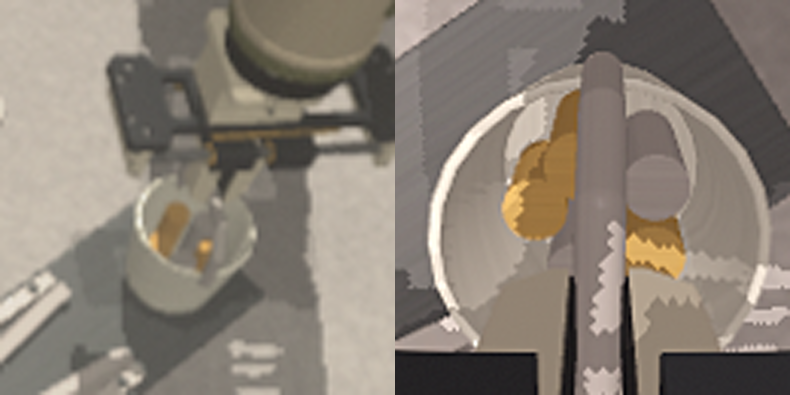

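Run:
```python
from h import *
W=cam("wrist")
print(onz(W,(190+(600-395)/3.04,130+237/3.04),.111), onz(W,(190+(605-395)/3.04,130+60/3.04),.155))
p=robot.read_state()["tool_pos"]
for z in(.0,.02,.04): print((proj(W,p+[0,0,z])[0]-[190,130])*3.04)
go(.4503,.3641,.190)
go(.46,.10,.190); go(.571,.019,.19)
```

```text
[0.4488135  0.36338502 0.111     ] [0.41306593 0.32880966 0.155     ]
[203.62564413 250.94203831]
[203.75367572 283.54746079]
[203.90762918 322.99673858]
t 11.45 pos [0.4496 0.3637 0.1187] jaw 2.355 shift mm [ -0.8  -0.2 -71.3] len 71 op 0.0086 F [-0.   0.4 -5.2] q6 -1.76 tilt -1.0
t 11.45 pos [0.4496 0.3637 0.1187] jaw 2.355 shift mm [ 178.9 -194.   -71.3] len 273 op 0.0086 F [-0.   0.4 -5.2] q6 -1.76 tilt -1.0
t 11.45 pos [0.4496 0.3637 0.1187] jaw 2.355 shift mm [ 157.5 -329.8  -71.3] len 372 op 0.0086 F [-0.   0.4 -5.2] q6 -1.76 tilt -1.0
```

>>> {"method": "send_rows", "body": {
  "targets": [
    [-1,[0,0,-15],0],
    [-1,[0,0,-20],0],
    [-1,[0,0,-20],0],
    [-1,[0,0,-16],0],
    [-1,[6,-6,0],0],
    [-1,[12,-13,0],0],
    [-1,[18,-20,0],0],
    [-1,[18,-20,0],0],
    [-1,[18,-20,0],0],
    [-1,[18,-20,0],0],
    [-1,[18,-20,0],0],
    [-1,[18,-20,0],0]
  ]
}}

```text
t: 12.65
tool_pos: [0.4574, 0.1737, 0.1883]
orientation: [1.199, -2.901, 0.0]
force: [0.4, -1.1, -4.5]
opening: 0.0088
```

>>> {"method": "send_rows", "body": {
  "targets": [
    [-1,[18,-20,0],0],
    [-1,[18,-20,0],0],
    [-1,[12,-15,0],0],
    [-1,[6,-10,0],0],
    [-1,[0,-10,0],0],
    [-1,[-6,-18,0],0],
    [-1,[-6,-18,0],0],
    [-1,[-6,-18,0],0],
    [-1,[-4,-18,0],0],
    [-1,[0,-12,0],0],
    [-1,[0,0,0],0]
  ]
}}

```text
t: 13.75
tool_pos: [0.5489, 0.0404, 0.1893]
orientation: [1.199, -2.903, -0.0]
force: [-0.2, -0.6, -5.3]
opening: 0.009
```

Run:
```python
from h import *
go(.571,.019,.115)
S=cam("scene");W=cam("wrist")
A=cv2.cvtColor(S["color"],cv2.COLOR_RGB2BGR)[120:280,200:360]
B=cv2.cvtColor(W["color"],cv2.COLOR_RGB2BGR)[100:260,176:336]
cv2.imwrite("pics/c8.png",np.hstack([cv2.resize(i,(395,395),interpolation=cv2.INTER_CUBIC) for i in(A,B)]))
```

```text
t 13.75 pos [0.5489 0.0404 0.1893] jaw 2.3542 shift mm [ -0.6 -30.8  74.3] len 80 op 0.009 F [-0.2 -0.6 -5.3] q6 -2.37 tilt -1.0
```

View pics/c8.png

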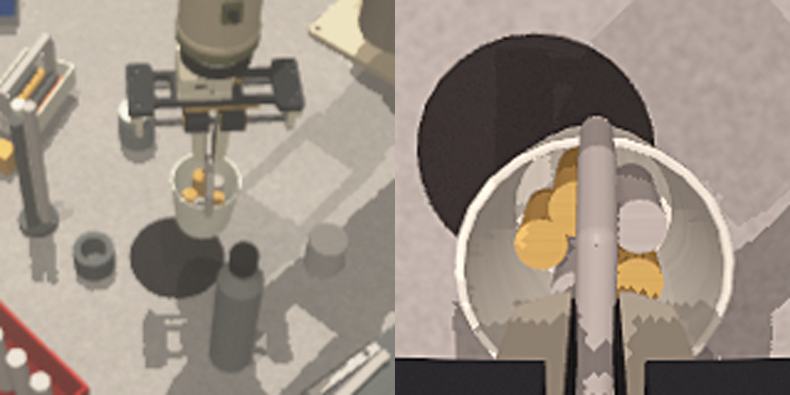

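The pail hangs level. I'll shift the last 31 mm and lower it.

>>> {"method": "send_rows", "body": {
  "targets": [
    [-1,[0,-10,0],0],
    [-1,[0,-14,0],0],
    [-1,[0,-7,15],0],
    [-1,[0,0,20],0],
    [-1,[0,0,20],0],
    [-1,[0,0,15],0],
    [-1,[0,0,12],0],
    [-1,[0,0,4],0],
    [-1,[0,0,4],0],
    [-1,[0,0,0],0]
  ]
}}

```text
t: 14.85
tool_pos: [0.5705, 0.0193, 0.1002]
orientation: [-1.201, 2.903, -0.0]
force: [-0.4, -0.8, -4.4]
opening: 0.0089
```

Run:
```python
from h import *
go(.571,.019,.094)
S=cam("scene")
save(S,"c9.png",(180,120,380,280),3.5)
```

```text
t 14.85 pos [0.5705 0.0193 0.1002] jaw 2.3551 shift mm [-0.1 -0.6  6.2] len 6 op 0.0089 F [-0.4 -0.8 -4.4] q6 -2.41 tilt -1.0
```

View pics/c9.png

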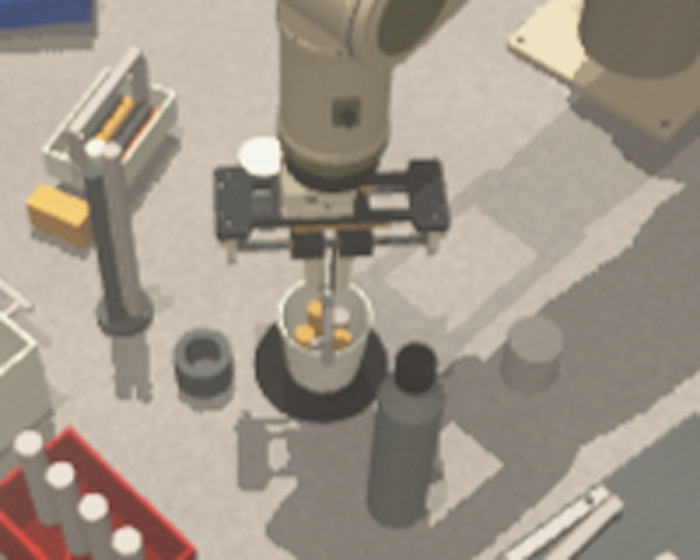

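The pail is just above the mat and centred on it (pail foot at about (322,372), mat at about (320,367)). I'll lower it until the force changes.

>>> {"method": "send_rows", "body": {
  "targets": [
    [-1,[0,0,2],0],
    [-1,[0,0,2],0],
    [-1,[0,0,2],0],
    [-1,[0,0,0],0]
  ]
}}

```text
t: 15.3
tool_pos: [0.5701, 0.0193, 0.0937]
orientation: [1.2, -2.903, -0.0]
force: [-0.4, 1.1, -5.3]
opening: 0.0086
```

>>> {"method": "send_rows", "body": {
  "targets": [
    [-1,[0,0,1.5],0],
    [-1,[0,0,0],0]
  ]
}}

```text
t: 15.5
tool_pos: [0.5706, 0.0192, 0.093]
orientation: [-1.2, 2.903, -0.001]
force: [-1.4, 0.1, -2.4]
opening: 0.0088
```

>>> {"method": "send_rows", "body": {
  "targets": [
    [-1,[0,0,1.5],0],
    [-1,[0,0,0],0]
  ]
}}

```text
t: 15.7
tool_pos: [0.5715, 0.0192, 0.0931]
orientation: [-1.2, 2.901, -0.002]
force: [-4.0, -0.6, 6.0]
opening: 0.0088
```

>>> {"method": "send_rows", "body": {
  "targets": [
    [-1,[0,0,1],0],
    [-1,[0,0,0],0]
  ]
}}

```text
t: 15.9
tool_pos: [0.572, 0.0192, 0.0931]
orientation: [-1.199, 2.9, -0.003]
force: [-4.8, 0.0, 12.3]
opening: 0.0085
```

>>> {"method": "send_rows", "body": {
  "targets": [
    [-1,[0,0,-2],0],
    [1,[0,0,0],0],
    [1,[0,0,0],0],
    [1,[0,0,0],0],
    [1,[0,0,0],0],
    [1,[0,0,0],0],
    [1,[0,0,0],0],
    [1,[0,0,0],0],
    [1,[0,0,0],0],
    [1,[0,0,0],0],
    [1,[0,0,0],0]
  ]
}}

```text
t: 17.0
tool_pos: [0.5703, 0.0193, 0.0921]
orientation: [-1.201, 2.903, -0.0]
force: [-0.2, 0.2, -1.0]
opening: 0.0843
```

>>> {"method": "send_rows", "body": {
  "targets": [
    [1,[0,0,-10],0],
    [1,[0,0,-25],0],
    [1,[0,0,-35],0],
    [1,[0,0,-35],0],
    [1,[0,0,-20],0],
    [1,[0,0,0],0]
  ]
}}

```text
t: 17.6
tool_pos: [0.5727, 0.0192, 0.2223]
orientation: [-1.198, 2.897, -0.005]
force: [-0.6, 0.0, 0.5]
opening: 0.0929
```

Run:
```python
from h import *
S=cam("scene");W=cam("wrist")
A=cv2.cvtColor(S["color"],cv2.COLOR_RGB2BGR)[120:280,180:340]
B=cv2.cvtColor(W["color"],cv2.COLOR_RGB2BGR)[30:230,156:356]
cv2.imwrite("pics/c10.png",np.hstack([cv2.resize(i,(395,395),interpolation=cv2.INTER_CUBIC) for i in(A,B)]))
d=optics.cut_out("wrist","pail")[0]; v,u=np.nonzero(d["region"]); print(u.min(),u.max(),v.min(),v.max())
go(.522,-.3155,.215,1.82)
go(.45,-.22,.215,-1.32)
```

```text
62 133 0 28
t 17.75 pos [0.5698 0.0193 0.2161] jaw 2.3549 shift mm [ 270.3 -203.3    1.2] len 338 op 0.0926 F [ 0.4 -0.6 -0.9] q6 -2.41 tilt -1.0
turn 0.535 other -2.607
t 17.75 pos [0.5698 0.0193 0.2161] jaw 2.3549 shift mm [253.9 -84.8   1.3] len 268 op 0.0926 F [ 0.4 -0.6 -0.9] q6 -2.41 tilt -1.0
turn -2.608 other 0.533
```

View pics/c10.png

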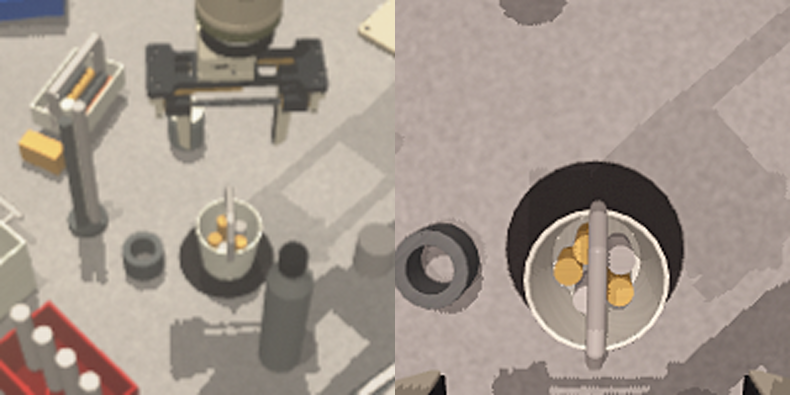

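The pail stands on the mat, let go: foot (228,255) against mat centre (226,250) in the crop. Next the carrier; I'll turn first to stay inside joint 6's range.

>>> {"method": "send_rows", "body": {
  "targets": [
    [1,[0,0,0],0.134],
    [1,[0,0,0],0.134],
    [1,[0,0,0],0.134],
    [1,[0,0,0],0.134],
    [1,[13,-31,0],0],
    [1,[13,-31,0],0],
    [1,[13,-31,0],0],
    [1,[13,-31,0],0],
    [1,[13,-31,0],0],
    [1,[13,-31,0],0],
    [1,[13,-31,0],0],
    [1,[13,-31,0],0]
  ]
}}

```text
t: 18.95
tool_pos: [0.529, -0.2474, 0.2148]
orientation: [0.389, -3.115, -0.003]
force: [-0.6, 0.0, 0.4]
opening: 0.0933
```

>>> {"method": "send_rows", "body": {
  "targets": [
    [1,[13,-31,0],0],
    [1,[12,-34,0],0],
    [1,[0,0,0],0],
    [1,[0,0,0],0]
  ]
}}

```text
t: 19.35
tool_pos: [0.5211, -0.3157, 0.2149]
orientation: [0.386, -3.115, -0.004]
force: [-0.1, 0.5, -0.7]
opening: 0.0931
```

Run:
```python
from h import *
go(.522,-.3155,.15,1.82)
W=cam("wrist");save(W,"w3.png",None,1.5)
p=robot.read_state()["tool_pos"];print(proj(W,[p,p+[0,0,.02]])*1.5)
```

```text
t 19.35 pos [ 0.5211 -0.3157  0.2149] jaw 1.8173 shift mm [-1.1 -0.3 64.9] len 65 op 0.0931 F [-0.1  0.5 -0.7] q6 -2.45 tilt -0.99999
turn -0.003 other 3.139
[[386.48802009 320.53268653]
 [386.80987076 336.73319929]]
```

View pics/w3.png

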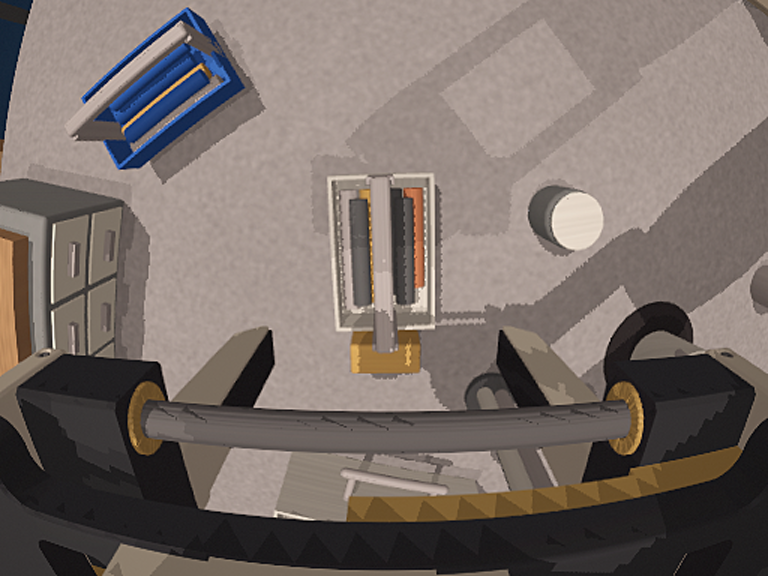

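Run:
```python
from fit1 import *
W=cam("wrist")
f=lambda x,y:(x/1.5-.17,y/1.5-.17)
loc=[[.065,.042,.062],[.065,-.042,.062],[-.065,-.042,.062],[-.065,.042,.062],[.069,0,.112],[-.069,0,.112]]
# image down=+x ; right=+y?
o=[(W,0,f(436,329)),(W,1,f(336,331)),(W,2,f(328,177)),(W,3,f(436,173)),(W,4,f(386,352)),(W,5,f(381,177))]
x=fit(loc,o,[.52,-.315,.25])
fit(loc,o[:4],[.52,-.315,.25]);
fit(loc,o[4:],[.52,-.315,.25]);
d=optics.cut_out("wrist","brass_block");print([(e["point"],e["confidence"]) for e in d][:2])
```

```text
[ 0.5246 -0.3147  0.2752] res [[-0.6, -0.4], [0.6, -0.1], [0.4, -0.3], [-0.7, 0.4], [0.2, 5.0], [0.1, -3.9]]
[ 0.5246 -0.3146  0.2749] res [[-0.6, -0.3], [0.7, -0.0], [0.5, -0.2], [-0.6, 0.5]]
[ 0.5245 -0.3149  0.2756] res [[0.1, 4.9], [-0.1, -4.0]]
[([254.6, 235.8], 0.7)]
```

>>> {"method": "send_rows", "body": {
  "targets": [
    [1,[-2,0,20],-0.015],
    [1,[0,0,35],0],
    [1,[0,0,35],0],
    [1,[0,0,30],0],
    [1,[0,0,15],0],
    [1,[0,0,0],0]
  ]
}}

```text
t: 20.2
tool_pos: [0.5227, -0.3135, 0.0795]
orientation: [0.413, -3.111, -0.005]
force: [-0.5, 1.4, -0.4]
opening: 0.0932
```

Run:
```python
from h import *
go(.5235,-.315,.064,1.833)
S=cam("scene");save(S,"c11.png",(140,80,290,220),4)
```

```text
t 20.2 pos [ 0.5227 -0.3135  0.0795] jaw 1.8349 shift mm [-0.5 -1.7 15.4] len 16 op 0.0932 F [-0.5  1.4 -0.4] q6 -2.46 tilt -0.99999
turn 0.002 other -3.14
```

View pics/c11.png

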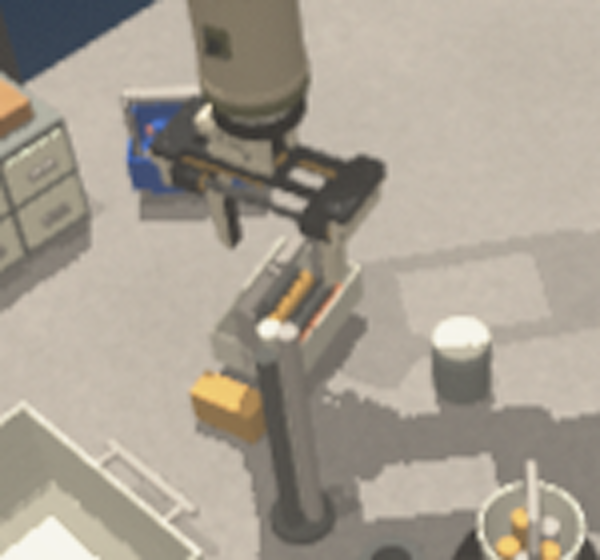

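>>> {"method": "send_rows", "body": {
  "targets": [
    [1,[0,-1,7],0],
    [1,[0,0,7],0],
    [1,[0,0,0],0]
  ]
}}

```text
t: 20.55
tool_pos: [0.5243, -0.3163, 0.0679]
orientation: [-0.412, 3.114, 0.0]
force: [0.4, 0.5, 0.3]
opening: 0.093
```

>>> {"method": "send_rows", "body": {
  "targets": [
    [-1,[0,0,0],0],
    [-1,[0,0,0],0],
    [-1,[0,0,0],0],
    [-1,[0,0,0],0],
    [-1,[0,0,0],0],
    [-1,[0,0,0],0],
    [-1,[0,0,0],0],
    [-1,[0,0,0],0],
    [-1,[0,0,0],0],
    [-1,[0,0,0],0],
    [-1,[0,0,0],0],
    [-1,[0,0,0],0]
  ],
  "newtons": 60
}}

```text
t: 21.75
tool_pos: [0.5243, -0.3163, 0.068]
orientation: [0.412, -3.114, 0.0]
force: [-0.4, -0.3, -0.6]
opening: 0.0133
```

>>> {"method": "send_rows", "body": {
  "targets": [
    [-1,[0,0,0],0],
    [-1,[0,0,-5],0],
    [-1,[0,0,-5],0],
    [-1,[0,0,-5],0],
    [-1,[0,0,0],0]
  ]
}}

```text
t: 22.25
tool_pos: [0.5248, -0.3165, 0.0839]
orientation: [-0.412, 3.114, -0.001]
force: [1.0, -0.5, -6.3]
opening: 0.0131
```

Gripped (opening 13 mm) and lifting. Once up I'll check the hang and which end of the foot is narrow.

>>> {"method": "send_rows", "body": {
  "targets": [
    [-1,[0,0,-12],0],
    [-1,[0,0,-20],0],
    [-1,[0,0,-20],0],
    [-1,[0,0,-20],0],
    [-1,[0,0,-8],0],
    [-1,[0,0,0],0.11],
    [-1,[0,0,0],0.12],
    [-1,[0,0,0],0.12],
    [-1,[0,0,0],0.11],
    [-1,[0,0,0],0]
  ]
}}

```text
t: 23.25
tool_pos: [0.5241, -0.3161, 0.1627]
orientation: [-0.311, -3.125, -0.001]
force: [0.8, -0.3, -6.5]
opening: 0.0132
```

Run:
```python
from h import *
go(.43,-.2,.163,1.571-.196)
S=cam("scene");W=cam("wrist")
A=cv2.cvtColor(S["color"],cv2.COLOR_RGB2BGR)[70:220,130:280]
B=cv2.cvtColor(W["color"],cv2.COLOR_RGB2BGR)[80:280,156:356]
cv2.imwrite("pics/c12.png",np.hstack([cv2.resize(i,(395,395),interpolation=cv2.INTER_CUBIC) for i in(A,B)]))
```

```text
t 23.25 pos [ 0.5241 -0.3161  0.1627] jaw 1.3722 shift mm [115.1  95.2  -0.2] len 149 op 0.0132 F [ 0.8 -0.3 -6.5] q6 -2.0 tilt -1.0
turn -0.003 other 3.139
```

View pics/c12.png

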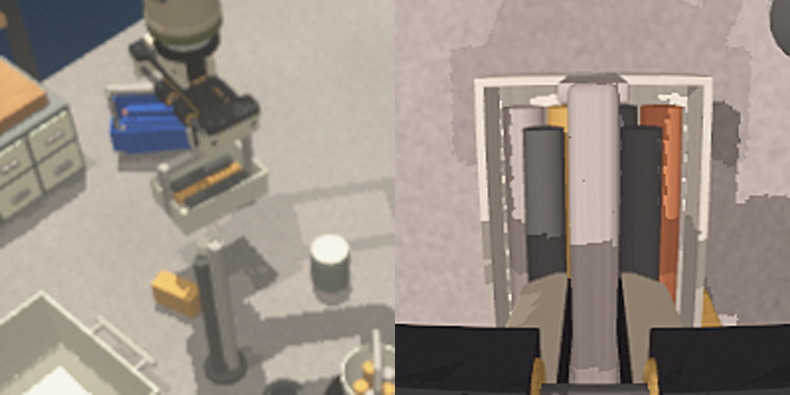

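>>> {"method": "send_rows", "body": {
  "targets": [
    [-1,[9,8,0],0],
    [-1,[19,16,0],0],
    [-1,[24,20,0],0],
    [-1,[24,20,0],0],
    [-1,[21,18,0],0],
    [-1,[12,16,0],0],
    [-1,[6,24,0],0],
    [-1,[6,30,0],0],
    [-1,[6,30,0],0],
    [-1,[6,30,0],0],
    [-1,[6,30,0],0],
    [-1,[6,30,0],0]
  ]
}}

```text
t: 24.55
tool_pos: [0.4352, -0.02, 0.1633]
orientation: [0.304, 3.126, -0.0]
force: [1.0, -0.7, -7.1]
opening: 0.0133
```

>>> {"method": "send_rows", "body": {
  "targets": [
    [-1,[6,30,0],0],
    [-1,[6,30,0],0],
    [-1,[6,30,0],0],
    [-1,[6,30,0],0],
    [-1,[6,30,0],0],
    [-1,[6,30,0],0],
    [-1,[6,30,0],0],
    [-1,[6,30,0],0],
    [-1,[6,30,0],0],
    [-1,[3,24,0],0],
    [-1,[0,14,0],0],
    [-1,[0,0,0],0]
  ]
}}

```text
t: 25.75
tool_pos: [0.4397, 0.2933, 0.163]
orientation: [0.303, 3.127, 0.0]
force: [-0.2, -0.0, -6.9]
opening: 0.0131
```

Run:
```python
from h import *
go(.448,.358,.163,1.571-.198)
```

```text
t 25.75 pos [0.4397 0.2933 0.163 ] jaw 1.3775 shift mm [ 4.3 65.   0. ] len 65 op 0.0131 F [-0.2 -0.  -6.9] q6 -0.89 tilt -1.0
turn 0.005 other -3.137
```

>>> {"method": "send_rows", "body": {
  "targets": [
    [-1,[1,12,0],0],
    [-1,[1,20,0],0],
    [-1,[1,20,0],0.005],
    [-1,[1,13,0],0],
    [-1,[0,0,15],0],
    [-1,[0,0,25],0],
    [-1,[0,0,20],0],
    [-1,[0,0,10],0],
    [-1,[0,0,0],0]
  ]
}}

```text
t: 26.65
tool_pos: [0.447, 0.3547, 0.0903]
orientation: [-0.317, -3.122, 0.005]
force: [-0.8, -0.9, -6.4]
opening: 0.0133
```

Run:
```python
from h import *
go(.448,.358,.08,1.571-.198)
S=cam("scene");T=cam("top");W=cam("wrist")
A=cv2.cvtColor(S["color"],cv2.COLOR_RGB2BGR)[210:330,300:420]
B=cv2.cvtColor(T["color"],cv2.COLOR_RGB2BGR)[140:260,80:200]
cv2.imwrite("pics/c13.png",np.hstack([cv2.resize(i,(395,395),interpolation=cv2.INTER_CUBIC) for i in(A,B)]))
save(W,"w4.png",None,1.5)
```

```text
t 26.65 pos [0.447  0.3547 0.0903] jaw 1.3686 shift mm [-0.4  3.4 10.3] len 11 op 0.0133 F [-0.8 -0.9 -6.4] q6 -0.79 tilt -0.99999
turn -0.004 other 3.137
```

View pics/c13.png

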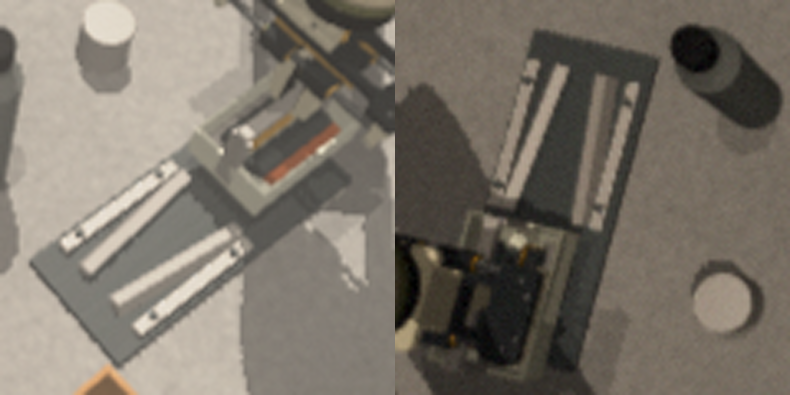

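View pics/w4.png

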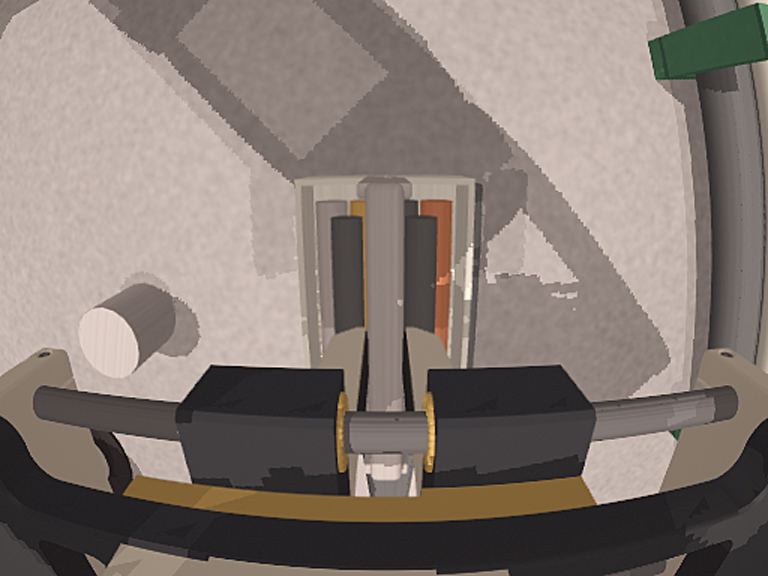

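Run:
```python
from fit1 import *
k=395/120
t=lambda x,y:((x-395)/k+80-.35,y/k+140-.35)
s=lambda x,y:(x/k+300-.35,y/k+210-.35)
loc=[[.15,.06,.01],[.15,-.06,.01],[-.15,-.06,.01],[-.15,.06,.01]]
ot=[(T,0,t(535,30)),(T,1,t(658,60)),(T,2,t(572,370))]
os=[(S,1,s(32,262)),(S,0,s(122,365)),(S,3,s(350,180))]
z=.0843
lc=[[.065,.042,z],[.065,-.042,z],[-.065,-.042,z],[-.065,.042,z]]
ct=[(T,0,t(472,213)),(T,1,t(577,235)),(T,2,t(545,378))]
cs=[(S,1,s(190,130)),(S,0,s(255,213)),(S,3,s(360,140))]
def rel(d,c):
    v=c[:2]-d[:2];a=d[2];print("REL x,y,yaw",np.round([np.cos(a)*v[0]+np.sin(a)*v[1],-np.sin(a)*v[0]+np.cos(a)*v[1],c[2]-a],4))
for D,C in((ot,ct),(os,cs),(ot+os,ct+cs)):
    d=fit(loc,D,[.53,.34,-.2]);c=fit(lc,C,[.45,.355,-.2]);rel(d,c)
go(.448,.358,.08)
```

```text
[ 0.5365  0.343  -0.2067] res [[-0.0, -0.4], [0.1, -0.7], [-0.1, 1.0]]
[ 0.4443  0.3462 -0.1244] res [[1.5, 0.6], [-1.2, -1.6], [-0.3, 1.0]]
REL x,y,yaw [-0.0909 -0.0157  0.0823]
[ 0.5366  0.3394 -0.189 ] res [[-0.7, -0.1], [-0.2, 0.5], [0.9, -0.7]]
[ 0.4592  0.3575 -0.2876] res [[-0.0, 1.6], [-0.8, -1.4], [0.8, -0.2]]
REL x,y,yaw [-0.0795  0.0033 -0.0986]
[ 0.5364  0.3412 -0.1983] res [[0.1, -0.3], [0.4, -0.9], [1.0, 1.0], [-0.3, -0.2], [-0.1, 0.6], [1.7, 0.0]]
[ 0.4513  0.3516 -0.2105] res [[2.1, -2.8], [-1.3, -2.5], [-4.4, -0.7], [0.1, 0.5], [1.0, -3.7], [-0.1, -4.8]]
REL x,y,yaw [-0.0855 -0.0065 -0.0121]
t 26.9 pos [0.4495 0.3571 0.0946] jaw 1.3689 shift mm [ 1.7  0.6 14.6] len 15 op 0.0132 F [ 0.6  1.  -6.6] q6 -0.79 tilt -1.0
```

Run:
```python
from h import *
go(.448,.358,.08)
S=cam("scene");T=cam("top")
A=cv2.cvtColor(S["color"],cv2.COLOR_RGB2BGR)[230:290,345:420]
B=cv2.cvtColor(T["color"],cv2.COLOR_RGB2BGR)[195:260,95:145]
save(S,"c14.png",(345,225,425,290),9); save(T,"c15.png",(90,195,150,265),8)
go(.448,.358,.08)
```

```text
t 26.9 pos [0.4495 0.3571 0.0946] jaw 1.3689 shift mm [ 1.7  0.6 14.6] len 15 op 0.0132 F [ 0.6  1.  -6.6] q6 -0.79 tilt -1.0
t 27.0 pos [0.4492 0.357  0.0943] jaw 1.369 shift mm [ 1.4  0.7 14.3] len 14 op 0.0131 F [-0.1 -0.5 -5.2] q6 -0.79 tilt -1.0
```

View pics/c14.png

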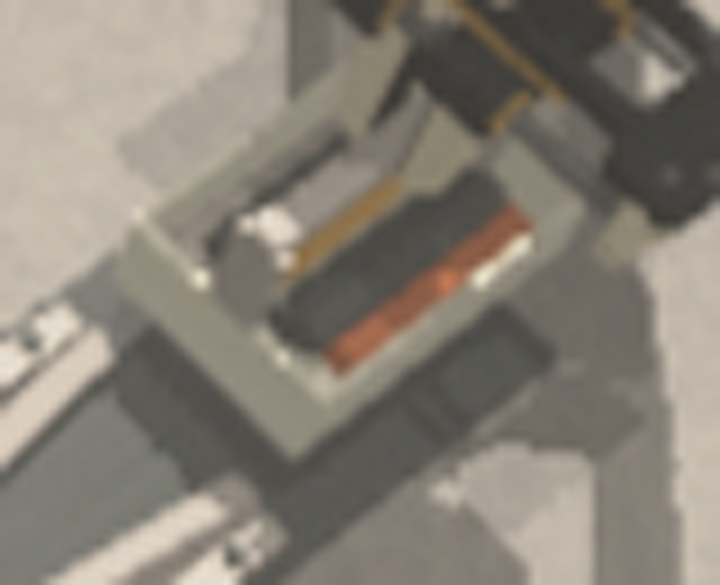

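View pics/c15.png

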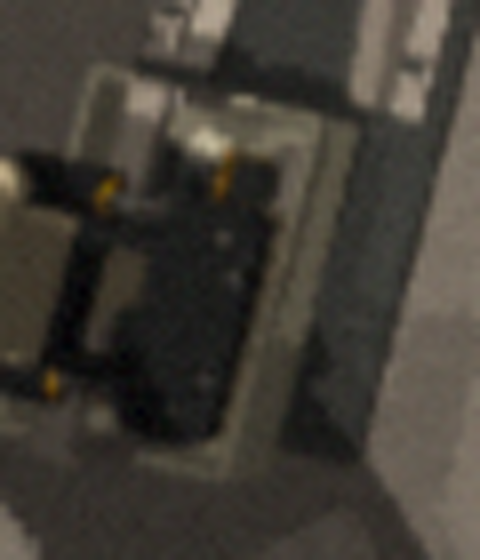

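Run:
```python
from fit1 import *
t=lambda x,y:(x/8+90-.45,y/8+195-.45)
s=lambda x,y:(x/9+345-.45,y/9+225-.45)
z=.0885
lc=[[.065,.042,z],[.065,-.042,z],[-.065,-.042,z],[-.065,.042,z],[.065,.042,z-.04],[.065,-.042,z-.04]]
ct=[(T,0,t(92,65)),(T,1,t(325,115)),(T,2,t(228,475)),(T,5,t(355,125))]
cs=[(S,1,s(130,212)),(S,0,s(315,400)),(S,3,s(590,205)),(S,4,s(295,458)),(S,5,s(120,262))]
def rel(d,c):
    v=c[:2]-d[:2];a=d[2];print("REL x,y,yaw",np.round([np.cos(a)*v[0]+np.sin(a)*v[1],-np.sin(a)*v[0]+np.cos(a)*v[1],c[2]-a],4))
for d,C in(([ 0.5362,0.3427,-.2015],ct),([.5369,.3388,-.1925],cs),([.5364,.3410,-.198],ct+cs)):
    c=fit(lc,C,[.45,.355,-.2]);rel(np.array(d),c)
```

```text
[ 0.4486  0.3597 -0.1859] res [[-0.2, -0.1], [-0.4, -0.1], [-0.1, 0.6], [0.7, -0.4]]
REL x,y,yaw [-0.0892 -0.0009  0.0156]
[ 0.4463  0.3547 -0.2313] res [[0.5, -0.2], [0.2, 0.3], [1.2, -0.7], [-0.9, -0.2], [-1.0, 0.6]]
REL x,y,yaw [-0.0919 -0.0017 -0.0388]
[ 0.4479  0.3567 -0.2099] res [[1.5, -0.1], [1.0, 0.6], [0.3, 1.1], [2.1, 0.3], [0.9, 1.1], [1.1, 1.3], [1.4, -0.4], [-0.0, 0.8], [-0.7, 1.9]]
REL x,y,yaw [-0.0898 -0.002  -0.0119]
```

Carrier relative to the dock: x about −90 mm, y about −1.5 mm, yaw within noise. I'll lower it to contact.

>>> {"method": "send_rows", "body": {
  "targets": [
    [-1,[0,1.2,6],0],
    [-1,[0,0,5],0],
    [-1,[0,0,2],0],
    [-1,[0,0,0],0],
    [-1,[0,0,0],0]
  ]
}}

```text
t: 27.6
tool_pos: [0.4487, 0.3577, 0.0799]
orientation: [-0.316, -3.125, 0.0]
force: [0.0, -0.5, -7.0]
opening: 0.0131
```

>>> {"method": "send_rows", "body": {
  "targets": [
    [-1,[0,0,1.5],0],
    [-1,[0,0,0],0],
    [-1,[0,0,0],0]
  ]
}}

```text
t: 27.9
tool_pos: [0.4488, 0.3578, 0.0786]
orientation: [0.316, 3.126, 0.0]
force: [0.4, 0.5, -4.6]
opening: 0.0134
```

>>> {"method": "send_rows", "body": {
  "targets": [
    [-1,[0,0,1],0],
    [-1,[0,0,0],0],
    [-1,[0,0,0],0]
  ]
}}

```text
t: 28.2
tool_pos: [0.4491, 0.3579, 0.078]
orientation: [0.316, 3.125, 0.001]
force: [0.2, 0.4, -3.4]
opening: 0.0132
```

>>> {"method": "send_rows", "body": {
  "targets": [
    [-1,[-4,0,0.3],0],
    [-1,[-8,0,0],0],
    [-1,[-10,0,0],0],
    [-1,[-10,0,0],0],
    [-1,[-10,0,0],0],
    [-1,[-8,0,0],0],
    [-1,[0,0,0],0]
  ]
}}

```text
t: 28.9
tool_pos: [0.5004, 0.3473, 0.078]
orientation: [0.318, 3.123, 0.001]
force: [3.0, -1.6, 2.8]
opening: 0.0128
```

Run:
```python
from h import *
go(.5364+.04*.98,.341-.04*.197,.078,1.571-.198)
S=cam("scene");T=cam("top");save(S,"c16.png",(300,215,420,325),6);save(T,"c17.png",(90,145,170,260),5)
```

```text
t 28.9 pos [0.5004 0.3473 0.078 ] jaw 1.3678 shift mm [-76.5   1.2   0.2] len 77 op 0.0128 F [ 3.  -1.6  2.8] q6 -0.84 tilt -1.0
turn -0.005 other 3.136
```

View pics/c16.png

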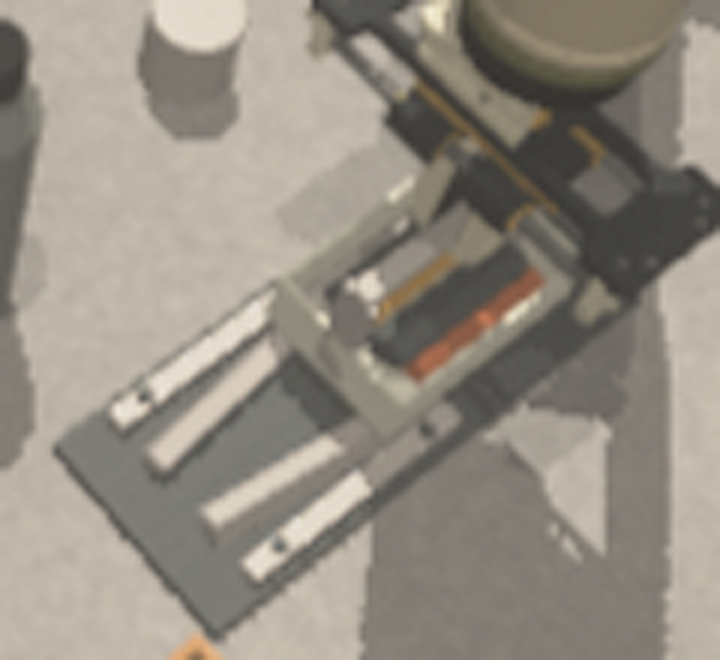

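View pics/c17.png

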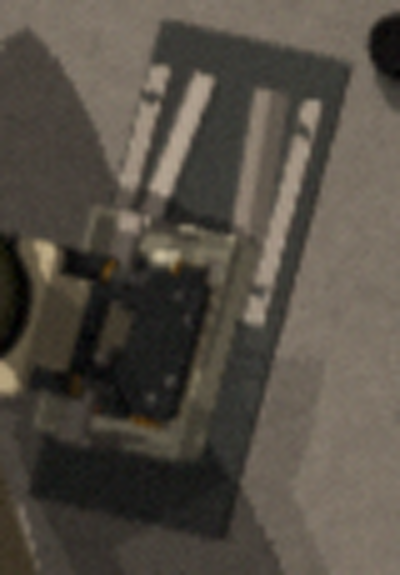

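Front of the foot has entered the way and looks centred, force is low. I'll keep sliding in small stages.

>>> {"method": "send_rows", "body": {
  "targets": [
    [-1,[-6,0.3,0],0],
    [-1,[-10,0.3,0],0],
    [-1,[-10,0.2,0],0],
    [-1,[-10,0.2,0],0],
    [-1,[-8,0,0],0],
    [-1,[0,0,0],0]
  ]
}}

```text
t: 29.6
tool_pos: [0.5421, 0.3401, 0.078]
orientation: [0.317, 3.124, 0.001]
force: [1.5, -0.6, 5.0]
opening: 0.0132
```

Run:
```python
from h import *
go(.5364+.04*.98,.341-.04*.197,.078,1.571-.198)
s=robot.read_state();print(R.from_rotvec(s["orientation"]).inv().apply(s["force"]).round(1),s["wrist_torque"].round(2))
```

```text
t 29.6 pos [0.5421 0.3401 0.078 ] jaw 1.3688 shift mm [-34.2  -0.1   0.1] len 34 op 0.0132 F [ 1.5 -0.6  5. ] q6 -0.89 tilt -1.0
turn -0.004 other 3.137
[-1.6 -0.3 -5. ] [-0.02 -0.35 -0.  ]
```

>>> {"method": "send_rows", "body": {
  "targets": [
    [-1,[-4,0,-0.5],0],
    [-1,[-8,0,0],0],
    [-1,[-8,0,0],0],
    [-1,[-4,0,0],0],
    [-1,[0,0,0],0]
  ]
}}

```text
t: 30.1
tool_pos: [0.565, 0.3352, 0.078]
orientation: [0.316, 3.125, 0.001]
force: [0.5, 0.3, 4.1]
opening: 0.0129
```

Run:
```python
from h import *
go(.5364+.04*.98,.341-.04*.197,.078,1.571-.198)
s=robot.read_state();print(R.from_rotvec(s["orientation"]).inv().apply(s["force"]).round(1),s["wrist_torque"].round(2))
T=cam("top");save(T,"c18.png",(90,145,170,260),5)
```

```text
t 30.1 pos [0.565  0.3352 0.078 ] jaw 1.369 shift mm [-10.8   0.    0. ] len 11 op 0.0129 F [0.5 0.3 4.1] q6 -0.91 tilt -1.0
turn -0.004 other 3.138
[-0.4  0.4 -4.1] [ 0.14 -0.07 -0.01]
```

View pics/c18.png

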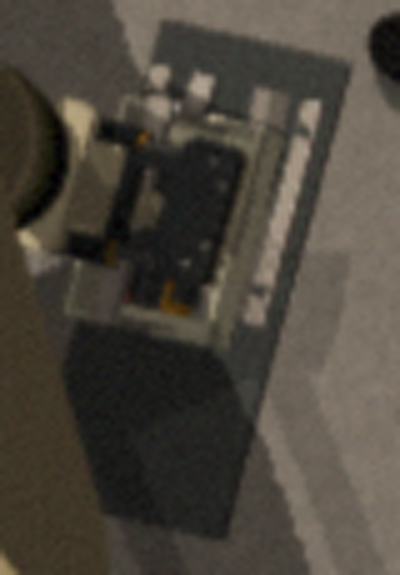

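Still free, with almost no side force and about 11 mm to go. Now 2–3 mm steps.

>>> {"method": "send_rows", "body": {
  "targets": [
    [-1,[-2,0,-0.3],0],
    [-1,[-2,0,0],0],
    [-1,[-2,0,0],0],
    [-1,[0,0,0],0]
  ]
}}

```text
t: 30.55
tool_pos: [0.5702, 0.334, 0.078]
orientation: [-0.316, -3.125, 0.0]
force: [-1.3, 0.6, 5.3]
opening: 0.0131
```

>>> {"method": "send_rows", "body": {
  "targets": [
    [-1,[-2,0,0],0],
    [-1,[-1,0,0],0],
    [-1,[0,0,0],0]
  ]
}}

```text
t: 30.85
tool_pos: [0.573, 0.3334, 0.078]
orientation: [-0.316, -3.125, -0.0]
force: [-2.6, 0.9, 5.5]
opening: 0.0133
```

>>> {"method": "send_rows", "body": {
  "targets": [
    [-1,[-1,0,0],0],
    [-1,[-1,0,0],0],
    [-1,[0,0,0],0]
  ]
}}

```text
t: 31.15
tool_pos: [0.5749, 0.3332, 0.0781]
orientation: [-0.316, -3.125, -0.0]
force: [-3.7, 0.7, 4.6]
opening: 0.0132
```

>>> {"method": "send_rows", "body": {
  "targets": [
    [-1,[-1,0,-0.3],0],
    [-1,[-1,0,0],0],
    [-1,[0,0,0],0]
  ]
}}

```text
t: 31.45
tool_pos: [0.5769, 0.3326, 0.078]
orientation: [-0.316, -3.125, -0.0]
force: [-3.4, 1.3, 2.9]
opening: 0.0135
```

>>> {"method": "send_rows", "body": {
  "targets": [
    [-1,[-1,0,0],0],
    [-1,[-1,0,0],0],
    [-1,[0,0,0],0]
  ]
}}

```text
t: 31.75
tool_pos: [0.5776, 0.3325, 0.0781]
orientation: [-0.315, -3.123, 0.0]
force: [-9.2, 3.3, 7.4]
opening: 0.0132
```

Run:
```python
from h import *
go(.5364+.04*.98,.341-.04*.197,.078,1.571-.198)
s=robot.read_state();print(R.from_rotvec(s["orientation"]).inv().apply(s["force"]).round(1),s["wrist_torque"].round(2))
```

```text
t 31.75 pos [0.5776 0.3325 0.0781] jaw 1.3695 shift mm [2.1 0.2 0.1] len 2 op 0.0132 F [-9.2  3.3  7.4] q6 -0.93 tilt -1.0
turn -0.003 other 3.138
[ 9.7  1.4 -7.4] [ 0.54  1.76 -0.07]
```

>>> {"method": "send_rows", "body": {
  "targets": [
    [-1,[-1,0,-0.3],0],
    [-1,[-1,0,0],0],
    [-1,[0,0,0],0]
  ]
}}

```text
t: 32.05
tool_pos: [0.5777, 0.3326, 0.0781]
orientation: [-0.314, -3.119, 0.001]
force: [-15.9, 4.1, 9.8]
opening: 0.0137
```

>>> {"method": "send_rows", "body": {
  "targets": [
    [-1,[-1,0,0],0],
    [-1,[-1,0,0],0],
    [-1,[0,0,0],0]
  ]
}}

```text
t: 32.35
tool_pos: [0.5777, 0.3327, 0.078]
orientation: [-0.313, -3.116, 0.001]
force: [-26.0, 4.8, 14.8]
opening: 0.0133
```

It stopped dead at x = 0.5777 under 26 N, about 2 mm past nominal home, so it is wedged. I'll unload the arm and let go.

>>> {"method": "send_rows", "body": {
  "targets": [
    [-1,[2,0,0],0],
    [-1,[2,0,-0.3],0],
    [-1,[0,0,0],0]
  ]
}}

```text
t: 32.65
tool_pos: [0.5776, 0.3325, 0.0781]
orientation: [-0.315, -3.123, 0.001]
force: [-6.8, 3.6, 1.6]
opening: 0.0132
```

>>> {"method": "send_rows", "body": {
  "targets": [
    [1,[0,0,0],0],
    [1,[0,0,0],0],
    [1,[0,0,0],0],
    [1,[0,0,0],0],
    [1,[0,0,0],0],
    [1,[0,0,0],0],
    [1,[0,0,0],0],
    [1,[0,0,0],0],
    [1,[0,0,0],0],
    [1,[0,0,0],0],
    [1,[0,0,0],0],
    [1,[0,0,0],0]
  ]
}}

```text
t: 33.85
tool_pos: [0.5792, 0.3321, 0.0789]
orientation: [-0.316, -3.126, -0.0]
force: [-0.3, -0.3, -0.1]
opening: 0.0927
```

>>> {"method": "send_rows", "body": {
  "targets": [
    [1,[0,0,-10],0],
    [1,[0,0,-20],0],
    [1,[0,0,-35],0],
    [1,[0,0,-35],0],
    [1,[0,0,-35],0],
    [1,[0,0,-20],0],
    [1,[40,0,0],0],
    [1,[40,0,0],0],
    [1,[40,0,0],0],
    [1,[40,0,0],0],
    [1,[0,0,0],0]
  ]
}}

```text
t: 34.95
tool_pos: [0.4187, 0.3654, 0.2352]
orientation: [-0.311, -3.126, -0.002]
force: [0.3, -0.2, 0.3]
opening: 0.0929
```

Run:
```python
from h import *
S=cam("scene");T=cam("top");W=cam("wrist");save(S,"s9.png",None,1.5);save(T,"c19.png",(90,135,180,260),5);save(S,"c20.png",(280,205,420,325),5)
go(.5,.3,.2)
```

```text
t 35.1 pos [0.4229 0.3643 0.235 ] jaw 1.3695 shift mm [-88.4 -47.6  35.1] len 106 op 0.0929 F [-0.6  0.3  0.9] q6 -0.75 tilt -1.0
```

View pics/s9.png

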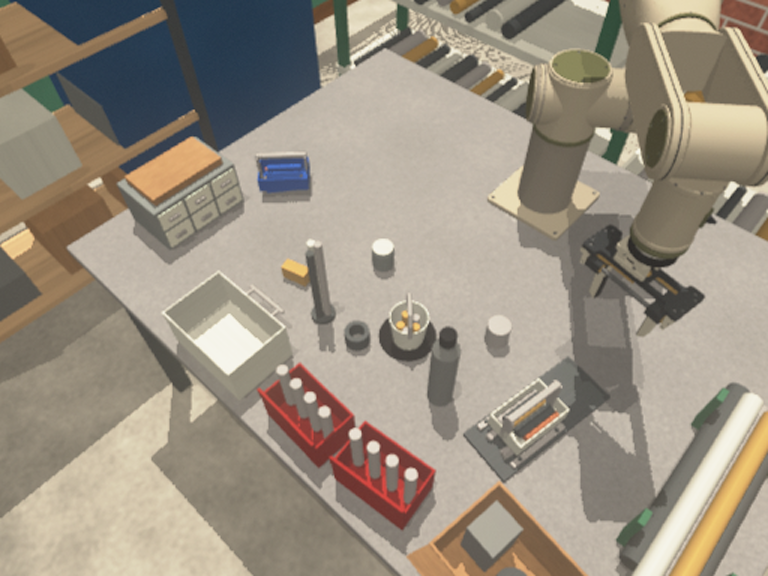

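View pics/c19.png

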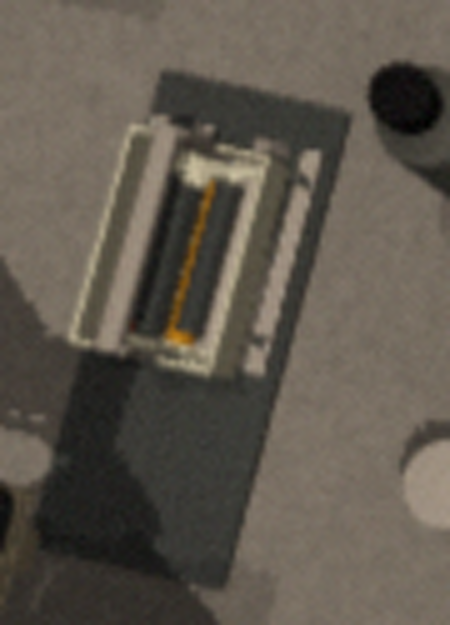

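View pics/c20.png

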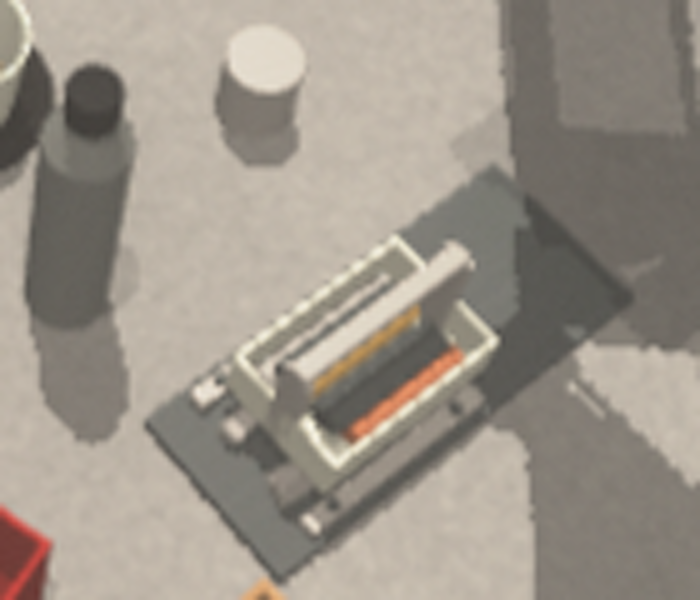

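Run:
```python
from fit1 import *
t=lambda x,y:(x/5+90-.4,y/5+135-.4)
s=lambda x,y:(x/5+280-.4,y/5+205-.4)
loc=[[.15,.06,.01],[.15,-.06,.01],[-.15,-.06,.01],[-.15,.06,.01]]
z=.072
lc=[[.065,.042,z],[.065,-.042,z],[-.065,-.042,z],[-.065,.042,z]]
dt=[(T,0,t(163,70)),(T,1,t(350,112)),(T,2,t(225,588)),(T,3,t(38,545))]
ct=[(T,0,t(133,122)),(T,1,t(275,152)),(T,2,t(208,376)),(T,3,t(72,342))]
ds=[(S,1,s(146,425)),(S,0,s(280,582)),(S,3,s(633,297)),(S,2,s(495,166))]
cs=[(S,1,s(230,360)),(S,0,s(333,470)),(S,3,s(498,340)),(S,2,s(399,236))]
for D,C in((dt,ct),(ds,cs),(dt+ds,ct+cs)):
    d=fit(loc,D,[.53,.34,-.2]);c=fit(lc,C,[.57,.335,-.2]);v=c[:2]-d[:2];a=d[2]
    print("REL to home mm",np.round(1000*np.array([np.cos(a)*v[0]+np.sin(a)*v[1]-.04,-np.sin(a)*v[0]+np.cos(a)*v[1]]),1),"yaw",round(c[2]-a,3))
for n,z in [("mat",.004),("pail",.08)]:
    for cn,c in(("top",T),("scene",S)):
        for e in optics.cut_out(cn,n)[:1]:
            v,u=np.nonzero(e["region"]);print(n,cn,round(e["confidence"],2),onz(c,(u.mean(),v.mean()),z).round(3)[:2])
for n,z in[("tube_stand",.1),("oil_bottle",.1),("round_stub",.06),("tin",.065),("brass_block",.04),("collar",.04)]:
    print(n,[np.round(e["point"]).tolist() for e in optics.cut_out("scene",n)[:1]],[np.round(e["point"]).tolist() for e in optics.cut_out("top",n)[:1]])
save(T,"t9.png",None,1.5)
```

```text
[ 0.5374  0.3402 -0.1903] res [[0.0, -0.3], [0.3, -0.6], [0.5, 0.5], [-0.8, 0.4]]
[ 0.5767  0.3337 -0.2086] res [[0.1, 0.2], [-0.5, 0.8], [0.7, -0.5], [-0.3, -0.5]]
REL to home mm [-0.1  1.1] yaw -0.018
[ 0.5383  0.3395 -0.1953] res [[-0.5, -0.3], [0.3, 0.3], [0.6, 0.3], [-0.4, -0.4]]
[ 0.5764  0.3305 -0.2009] res [[0.6, -0.7], [0.3, -0.1], [-0.0, 0.5], [-0.9, 0.4]]
REL to home mm [-0.9 -1.4] yaw -0.006
[ 0.5377  0.3398 -0.1929] res [[0.3, -0.5], [0.5, -0.6], [0.5, 0.4], [-0.8, 0.2], [-0.3, -0.3], [0.6, 0.4], [0.7, 0.1], [-0.3, -0.5]]
[ 0.5766  0.332  -0.2051] res [[0.6, 0.3], [0.1, 0.8], [1.4, -0.4], [0.3, -0.3], [0.9, -0.4], [0.6, 0.3], [0.4, 0.9], [-0.4, 0.8]]
REL to home mm [-0.4 -0.2] yaw -0.012
mat top 0.78 [0.55  0.002]
mat scene 0.67 [0.586 0.026]
pail top 0.62 [0.574 0.023]
pail scene 0.88 [0.581 0.026]
tube_stand [[215.0, 189.0]] [[300.0, 156.0]]
oil_bottle [[294.0, 245.0]] [[182.0, 161.0]]
round_stub [[330.0, 219.0]] [[184.0, 231.0]]
tin [[259.0, 170.0]] [[130.0, 216.0]]
brass_block [[198.0, 179.0]] [[335.0, 175.0]]
collar [[238.0, 220.0]] [[129.0, 216.0]]
```

View pics/t9.png

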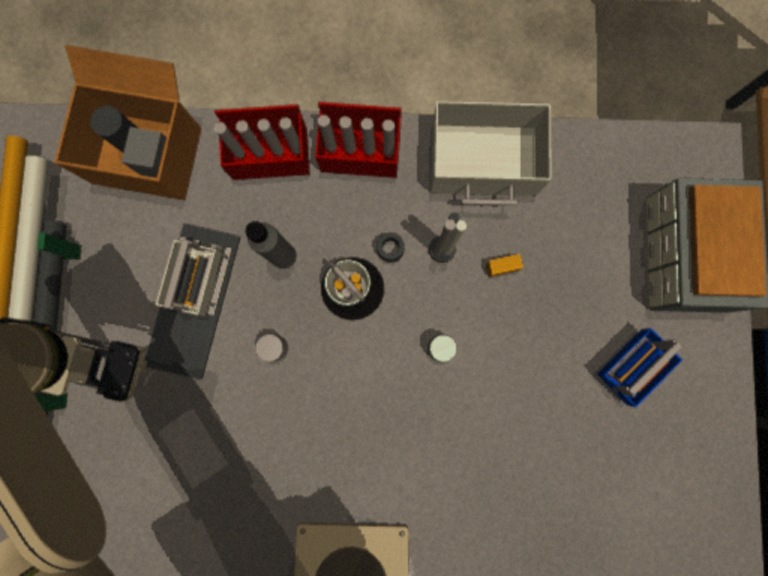

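Run:
```python
from plant import ticket
print(ticket.close_job())
```

```text
the job is handed in; nothing more can be done
None
```

I lifted the pail off the apron and stood it on the mat. I then set the carrier on the apron, slid it into the way until it wedged, let go of both and handed the job in at about 35 s. No verdict was reported.

**Carrier:** it stopped dead under about 26 N of push. My last fit puts it within about 1 mm of home along the way and 1.5 mm sideways. The yaw error is between -0.006 and -0.018 rad. The foot's narrow end was never seen directly; I took the end beside the brass block as the front, and the way it slid in and wedged agrees.

**Pail:** it stands upright and let go. The last measurement of the pail's centre, (0.574–0.581, 0.023–0.026), is within about 12 mm of the mat's centre measured before the pail was placed, (0.571, 0.019). With the pail covering part of the mat, the network's mat readings were unusable at the end (top and scene disagreed by about 40 mm), so I relied on the earlier ones.

**Bystanders:** none has visibly moved, and the blue carrier was not touched. The network's last top-view hits for the tin and the collar were wrong detections, but both show in their places in the pictures.

**First grasp:** my first grip on the pail closed on nothing, because the fingertips showed about 20 mm higher in the pictures than the reported tool position. Going in deeper for both grasps solved it.

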